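# Lock a loaded plug tray into the sloped sowing stand

### The arm

A 6-joint arm with a two-finger parallel gripper is mounted at the origin on the work surface. World frame = base frame: x ahead of the robot, y to its left, z up, the work surface at z = 0. Lengths are in m, angles in rad, forces in N, time in s.
With the tool pointing down it reaches from about 0.25 to 0.775 m from the base axis. Payload 4 kg.
Tool frame: the origin (TCP) lies between the finger pads; the fingertips stand 11 mm ahead of it and the grasp point (between the pads) lies 8 mm behind it (finger_overhang is the distance from the TCP to the fingertips, in m); x points along the fingers, y is the direction in which the jaws open and shut, and the axes are right-handed (so a half turn about x gives the same grasp; the last joint's range is limited). The gripper opens to 94 mm and grips with 3 to 60 N. Pads are 16 mm wide; open, the fingers measure 119 mm over their backs; the gripper's body (75 mm by 177 mm) begins 78 mm behind the grasp point.
Start: joints at [1.022, 0.087, 1.371, -0, 1.684, -0.103], TCP at [0.237, 0.496, 0.217] pointing down, gripper open.
Joint ranges: [-3.1, 3.1], [-0.76, 2.03], [0.27, 2.55], [-1.08, 4.22], [0.17, 2.65], [-2.57, 2.57]. Speed limits (rad/s): [2.79, 2.79, 3.14, 3.14, 3.14, 3.14].

### API

Orientations are given as a 3x3 rotation matrix whose columns are the frame's x, y, z axes.
In Python, from rig import * gives the robot as it stands.
- The arm moves only by the tool send_rows, never from a script. Its argument "rows" is text: rows parted by semicolons, each of 7 numbers parted by spaces: the shift along the tool's x, y, z in cm, then the turn, a rotation vector about the tool's x, y, z in degrees, then the opening in per cent of the stroke, from 0 (shut) to 100 (fully open). In form: x y z ax ay az fingers; .... A call has exactly 10 rows; each row shifts and turns the pose as measured when the row begins, along the tool's axes as they then stand; what a row does not reach is not made up. A row lasts 1/10 s, in which the tool goes at most 50 mm and 8.59 degrees, less where a joint would pass 70% of its speed; a pose out of reach is approached as far as the arm can. A call is refused whole if a number of a shift passes 5 or a number of a turn 8.59, either way. A call with a gripper value outside its range is refused whole. The fingers move at their own pace and stop on an object; "grip_force" is the grip in N (left out, the last holds). Time passes only in rows, so rows that do not move let the fingers close, or fill a call up. It gives the time, the measured TCP pose, the force and the opening at its end, in the units of the state.
- sense(): the state, without advancing time (a new reading comes with each control period).
- get_image(name): name is "side" or "top" or "wrist"; returns a dict with "img" (480x640x3 uint8, red, green, blue), "K" (3x3 intrinsics, pixels), "k1" (the pictures are not rectified: a ray, as slopes to the right and down, at radius r is drawn at 1 + k1 r^2 times it, then the intrinsics apply), "R" (3x3) and "t" (3): a world point X has camera coordinates R X + t; the wrist camera has in their place "hand_eye" (4x4, takes a point from camera to tool coordinates, whose origin is the TCP and whose axes are the tool frame's). Camera axes: x right, y down, z forward; pixel columns grow to the right and rows downward; lengths in m; the calibration is good to about 2 mm. A picture is of the moment at which its call begins: read the wrist's pose just before it. There is no depth.
- finish_job(): hands the job in, once; it reports no verdict.
Trained networks look in the newest picture that a camera, given by its name, has taken for a name from the list of things; names that differ only in an ending like _2 or _b are one class to them, and where a whole thing is asked for, a point or a joint stands for the part that bears it (a point fixed in the world has none). Each returns a list of dicts, best first, with "conf" (0 to 1); they miss things now and then, are a little off and sometimes report something else, mostly with a low value. They report only what shows in the picture. A call takes as long as a camera call.
- search_frame(target, camera): "rect" ([left, top, width, height] in pixels, round what is visible of it).
- regions_of(target, camera): "pixels" (480x640 bool, what is visible of it) and "rect" ([left, top, width, height] in pixels, round what is visible of it).
The state is a dict: "clock": time; "joint_pos": joint angles; "qvel": joint speeds; "tau": joint torques, N m; "tool_pos": TCP position; "tool_rot": TCP orientation; "ft_force": force on the tool from outside, world axes, zero at the start; "moment": the same for the moment, N m; "grip_width": finger opening in m.
Only numpy, scipy, OpenCV 4.12 (cv2) and the standard library are available. Lean on these libraries where they do the work, as an engineer would, in place of code of your own. Each camera call takes 0.05 s, during which the arm holds its last target.

### The job

Slide the loaded plug tray along the sloped sowing stand until its end is fully home against the aluminium end stop. Then swing the green sprung keeper arm across to the tray's free end and lock it there: with its eye over the steel-bushed hole in the board, push the red pin that stands in the eye fully down into the hole, so that the arm stays over the tray when you let go. Do not disturb the other things on the bench.

Things in the scene. Friction and masses are not known exactly. Their poses are not given: they have to be found in the camera images.
- bed: Plywood board of the sowing stand, 380 x 260 x 20 mm, fixed, sloping 30 degrees. Origin: centre of its top surface, 100 mm above the table. x runs level along the board from the end stop towards the keeper arm, y up the slope, z out of the board (30 degrees from vertical). A lip along its lower edge (inner face at y = -120 mm, 26 mm high) carries the tray.
- lamp (a point): Middle of the lower down-slope edge of the slim lamp bar (380 mm long, 36 mm deep, 26 mm thick) that hangs level over the upper half of the board, 217 mm straight above the board's origin height. It blocks a gripper coming straight down on the pin where the pin starts; coming in along the board's z axis is free. It stands on two posts behind the board's upper corners.
- tray: White foam plug tray, 180 (x) x 135 (y) x 50 (z) mm, 4 x 3 cells with brown pressed plugs, about 0.4 kg. Origin: centre of its underside. It lies on the board with its axes along the board's, its lower long side on the lip, and starts 25 to 65 mm short of the end stop. Home, its origin is at x = -75 mm in the board's frame.
- tray_end (a point): Middle of the tray's free end face (towards the keeper arm), 25 mm above the board. At x = 15 mm in the board's frame when the tray is home. The end stop is an upright aluminium plate across the board's other end, 40 mm high, its face at x = -165 mm in the board's frame.
- keeper (a joint): Green keeper arm on a pivot bolt, turning parallel to the board, rad. 0 = open, against its rest; grows as it swings down the slope to the tray's free end (clockwise seen facing the board). At 1.222 it points straight down the slope and its eye is exactly over the hole; it ends at 1.27. A spring always drives it back to 0: 0.19 N m at 0, 0.39 N m at 1.22 (2 to 4 N at the pin).
- pivot (a point): Axis of the keeper arm's pivot bolt, on the board's surface, at x = 45, y = 70 mm in the board's frame. Bolt head top 59 mm above the board. The arm's bar is 14 mm wide, 140 mm long, 12 to 30 mm above the board.
- eye (a point): Centre of the top of the arm's eye, a 34 x 34 mm block, 8 to 50 mm above the board, with a 14 mm bore at right angles to the board, 100 mm from the pivot. The pin stands in it.
- tab (a point): Middle of the top of the hold-down tab at the arm's tip, 129 mm out along the arm from the pivot; the tab is 57 to 62 mm above the board, 22 mm wide, reaches 52 mm from the bar's centre line to the tray side and lies over the tray's rim when the arm is closed.
- hole (a point): Centre of the mouth of the steel-bushed hole for the pin in the board's surface, 18 mm across, right through the 20 mm board, 100 mm straight down the slope from the pivot. Its axes are the board's. The tray wholly or partly hides it until slid home.
- pin: Locking pin, loose in the arm's eye, 129 mm long, 0.09 kg. Origin: centre of its tip; z points to its handle. Steel shank 12 mm thick, tapered tip; collar 24 mm across, 69 to 74 mm from the tip; round red handle 26 mm across, 74 to 129 mm from the tip. It starts tip on the board, square to it but for up to 3 degrees of play; the eye turns freely about it. Home, the collar sits on the eye, the tip 19 mm below the board's surface.
- dibber: Wooden T-handled dibber lying in front of the stand, 160 mm long, 22 mm thick; bystander.
- jar: Amber jar with a white cap, 60 mm across, 85 mm tall, near the keeper end of the stand; bystander.
- pot: Terracotta pot, 90 mm across, 85 mm tall; bystander.
- dish: White dish, 150 mm across, 20 mm tall; bystander.
- lath: Wooden strike-off lath, 200 x 40 x 12 mm; bystander.
- mister: Green bottle with a white cap, 66 mm across, 170 mm tall; bystander.
- spare_tray: Empty white foam plug tray, 180 x 135 x 50 mm, flat on the table; bystander.

How it is judged:
On the way, in this order (a step that is already met when the one before it is completed fails the run):
1. the tray is fully home against the end stop (x of tray_end in the frame of bed between 0.01 and 0.02 m and y of tray_end in the frame of bed between -0.061 and -0.044 m and angle between the z axis of tray and the z axis of bed, either way round below 0.06 rad and angle between the x axis of tray and the x axis of bed, either way round below 0.06 rad), for 0.2 s.
2. the keeper arm is swung across and the pin is down in the hole (all of step 1 and value of joint keeper between 1.11 and 1.3 rad and z of pin in the frame of hole below -0.014 m and x of pin in the frame of hole between -0.008 and 0.008 m and y of pin in the frame of hole between -0.008 and 0.008 m), for 0.2 s.
At the end, for the whole second after the job is handed in: The tray lies flat on the board and on the lip with its end within 5 mm of the end stop; the keeper arm is held at 1.11 to 1.30 rad by the pin, whose tip is at least 14 mm below the board's surface within the hole (8 mm of its axis along x and y); tray, arm and pin are at rest (all of step 2 and linear speed of each of tray, pin below 0.02 m/s and velocity of joint keeper between -0.05 and 0.05 rad/s); the robot touches nothing.
It fails at once if one of the bystanders is shifted more than 30 mm or tipped over (distance of any of dibber, jar, pot, dish, lath, mister, spare_tray from where it was at the start of the episode above 0.03 m or angle between any of dibber, jar, pot, dish, lath, mister, spare_tray's own z axis and vertical above 0.5 rad).
It also fails if it takes over 58 s, if anything falls off the work surface, if the arm or the gripper's body presses on something with over 40 N, if the wrist force passes 120 N, or if a joint passes its speed limit or range.

## Working session

There is one attempt and no reset: what is moved stays moved. The work goes in short steps, Python scripts to look and compute and a tool call to move; the robot and the scene stay as the last step left them, time stands still between calls to the robot, and variables do not carry over. Pictures are saved under pics/ and viewed, and the job is handed in when it is done.

Besides the shell and the picture viewer there is one more tool, called after "Emit:" as name(argument=value, ...), one argument or row to a line, values as JSON. send_rows: Moves the arm, as the interface text tells. Its arguments: {"type":"object","properties":{"rows":{"type":"string"},"grip_force":{"type":"number"}},"required":["rows"]}

```bash
ls; mkdir -p pics; python3 - <<'E'
from rig import *
import cv2
print(sense())
for n in ["side","top","wrist"]:
    d=get_image(n); cv2.imwrite(f"pics/{n}0.png",d["img"][:,:,::-1])
    print(n,{k:v for k,v in d.items() if k!="img"})
E
```

```text
pics
{'clock': 0.0, 'joint_pos': array([ 1.02188107e+00,  8.79669538e-02,  1.37223556e+00, -3.96950494e-05,
        1.68361600e+00, -1.03124816e-01]), 'qvel': array([ 0.00081806,  0.00021765, -0.00063164, -0.00153189,  0.00010331,
        0.00025287]), 'tau': array([-1.43342877e-03, -3.40182924e+01, -3.02424216e+01,  7.15101860e-02,
        3.31409101e-02, -1.89282378e-04]), 'tool_pos': array([0.23689608, 0.49578245, 0.21530712]), 'tool_rot': array([[-1.12772117e-03,  4.31173949e-01,  9.02268117e-01],
       [-1.91944063e-03,  9.02266095e-01, -4.31175382e-01],
       [-9.99997522e-01, -2.21809568e-03, -1.89891779e-04]]), 'ft_force': array([ 0.36328578,  0.66646387, -0.33254358]), 'moment': array([-0.01782837,  0.01835867,  0.02299065]), 'grip_width': 0.09416184777359173}
side {'K': array([[456.85024628,   0.        , 320.46386042],
       [  0.        , 456.85024628, 233.01741968],
       [  0.        ,   0.        ,   1.        ]]), 'k1': 0.037094669567510626, 'R': array([[ 0.8632306 , -0.50478747,  0.00474772],
       [-0.38664864, -0.6671911 , -0.63667798],
       [ 0.32455471,  0
[... 324 characters left out ...]
,
       [-0.99144894,  0.02973418, -0.12706251],
       [ 0.12735803,  0.00825795, -0.99182243]]), 't': array([-0.00386403,  0.55078452,  1.61069957])}
wrist {'K': array([[368.89643994,   0.        , 323.06579486],
       [  0.        , 368.89643994, 243.23715813],
       [  0.        ,   0.        ,   1.        ]]), 'k1': -0.0506831314478397, 'hand_eye': array([[ 2.49446295e-05, -2.71405690e-01,  9.62465039e-01,
        -1.67672261e-01],
       [ 9.99999998e-01,  6.51884436e-05, -7.53493856e-06,
         1.38089802e-04],
       [-6.06965727e-05,  9.62465037e-01,  2.71405691e-01,
        -7.81654538e-02],
       [ 0.00000000e+00,  0.00000000e+00,  0.00000000e+00,
         1.00000000e+00]])}
```

View pics/side0.png

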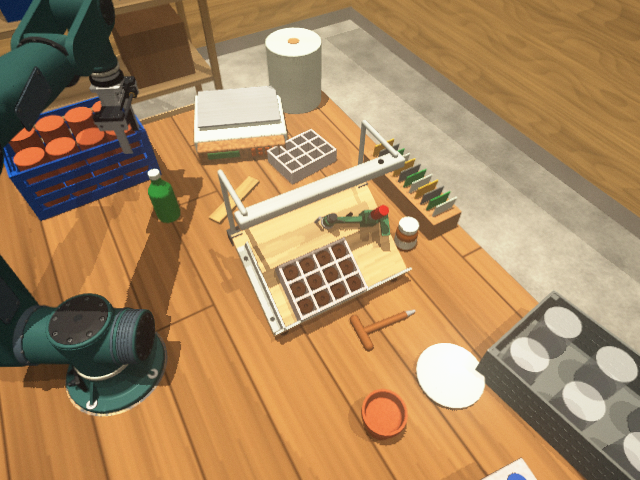

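View pics/top0.png

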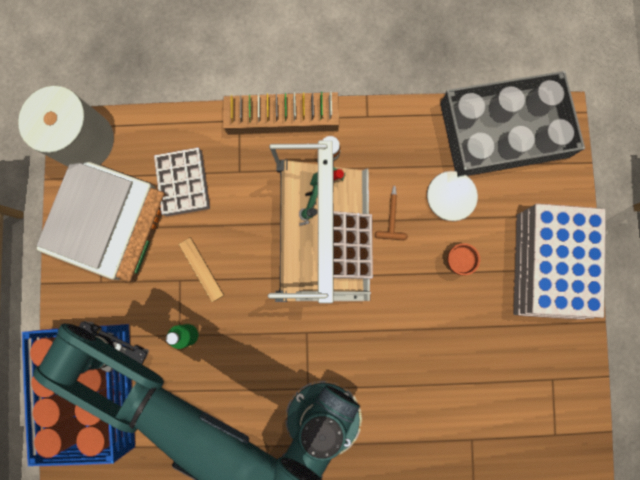

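View pics/wrist0.png

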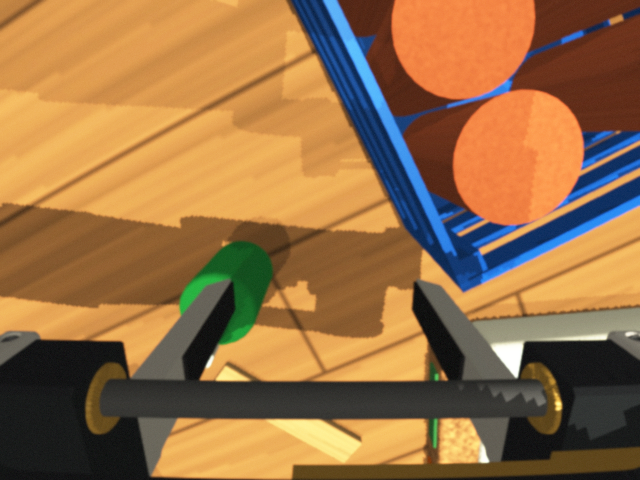

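```bash
python3 - <<'E'
import cv2
a=cv2.imread("pics/side0.png")[130:350,210:430]; cv2.imwrite("pics/sc.png",cv2.resize(a,None,fx=2.7,fy=2.7,interpolation=cv2.INTER_CUBIC))
a=cv2.imread("pics/top0.png")[130:310,260:440]; cv2.imwrite("pics/tc.png",cv2.resize(a,None,fx=3.3,fy=3.3,interpolation=cv2.INTER_CUBIC))
E
```

```text
(no output)
```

View pics/sc.png

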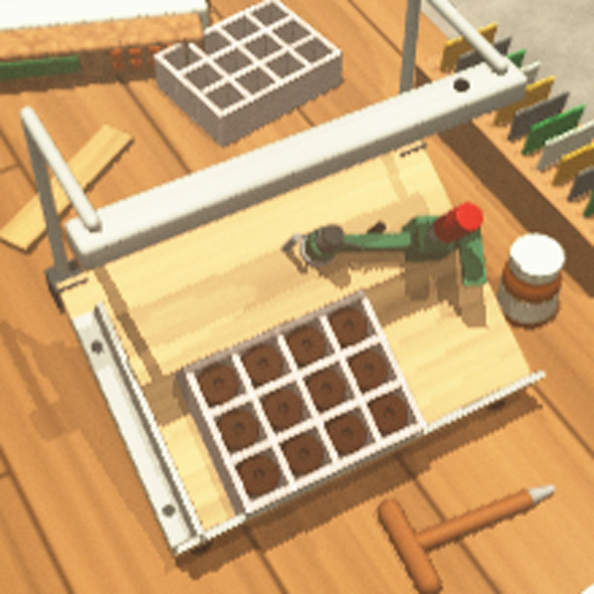

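View pics/tc.png

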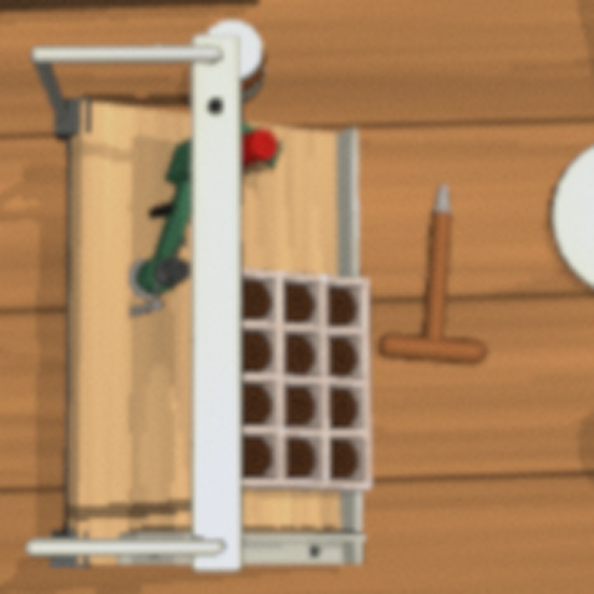

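```bash
cat > h.py <<'E'
import numpy as np, cv2
from scipy.optimize import least_squares
from scipy.spatial.transform import Rotation as Rt
def Rbed(yaw): return Rt.from_euler('z',yaw).as_matrix()@Rt.from_euler('x',30,degrees=True).as_matrix()
def proj(d,X):
    X=np.atleast_2d(X); c=X@d['R'].T+d['t']; s=c[:,:2]/c[:,2:]; r2=(s**2).sum(1,keepdims=True)
    s=s*(1+d['k1']*r2); return np.c_[s[:,0]*d['K'][0,0]+d['K'][0,2], s[:,1]*d['K'][1,1]+d['K'][1,2]]
def wristcam(d,s):
    T=np.eye(4);T[:3,:3]=s['tool_rot'];T[:3,3]=s['tool_pos'];C=T@d['hand_eye'];d=dict(d);d['R']=C[:3,:3].T;d['t']=-C[:3,:3].T@C[:3,3];return d
E
cat > fit.py <<'E'
from rig import *
from h import *
S=get_image("side");T=get_image("top")
a=np.radians(-20);ex,ey=.045+.1*np.cos(a),.07+.1*np.sin(a)
side=[((365,295),'t',(.09,.015,.05)),((188,373),'t',(-.09,.015,.05)),((246,510),'t',(-.09,-.12,.05)),((420,428),'t',(.09,-.12,.05)),
 ((543,375),'b',(.19,-.12,.026)),((462,214),'b',(ex,ey,.127)),((325,235),'b',(.045,.07,.059)),((425,148),'b',(.19,.13,0))]
top=[((368,280),'t',(.09,-.12,.05)),((371,487),'t',(-.09,-.12,.05)),((264,146),'b',(ex,ey,.129)),((172,270),'b',(.045,.07,.059)),((80,102),'b',(.19,.13,0))]
obs=[(S,(210+p[0]/2.7,130+p[1]/2.7),k,np.array(q)) for p,k,q in side]+[(T,(260+p[0]/3.3,130+p[1]/3.3),k,np.array(q)) for p,k,q in top]
def f(v):
    R=Rbed(v[2]);o=np.array([v[0],v[1],.1]);r=[]
    for d,p,k,q in obs:
        q=q+([v[3],0,0] if k=='t' else 0)
        r.append(proj(d,o+R@q)[0]-p)
    return np.array(r).ravel()
s=least_squares(f,[.45,.05,0,-.03],loss='soft_l1')
print(s.x,np.degrees(s.x[2]));print(f(s.x).reshape(-1,2).round(1))
R=Rbed(s.x[2]);o=np.array([*s.x[:2],.1])
for n,q in dict(pinhead=(ex,ey,.129),eye=(ex,ey,.05),pivot=(.045,.07,0),hole=(.045,-.03,0),tend=(s.x[3]+.09,-.0525,.025)).items(): print(n,(o+R@q).round(4))
E
python3 fit.py
```

```text
[ 0.52733857 -0.02512467 -0.03734464 -0.03336992] -2.139690296280913
[[-0.2 -1.8]
 [-2.3 -2.2]
 [-0.2  1.5]
 [ 2.7  0.3]
 [-1.2 -0.2]
 [ 0.6  0.4]
 [ 2.1  0.6]
 [-2.1 -1.6]
 [ 0.3 -0.7]
 [-0.5  0.3]
 [-1.  -0.2]
 [ 2.1  0.4]
 [ 0.9 -0.2]]
pinhead [ 0.665  -0.0638  0.2296]
eye [ 0.6664 -0.0243  0.1612]
pivot [0.5746 0.0338 0.135 ]
hole [ 0.5713 -0.0528  0.085 ]
tend [ 0.5818 -0.0852  0.0954]
```

```bash
python3 - <<'E'
import rig
print([n for n in dir(rig) if not n.startswith('_')])
from rig import *
from h import *
s=sense();q=s['joint_pos']
Z=lambda a:Rt.from_euler('z',a).as_matrix();Y=lambda a:Rt.from_euler('y',a).as_matrix()
C=(Z(q[0])@Y(q[1]+q[2])@Z(q[3])@Y(q[4])@Z(q[5])).T@s['tool_rot']
print(C.round(3))
RB=Rbed(-.037);B0=RB@np.array([[0,-1,0],[0,0,1],[-1,0,0]]).T.T
B0=RB@np.column_stack([(0,0,-1),(-1,0,0),(0,1,0)])
for q1 in (-.15,0.):
 for phi in (1.3,1.6,1.8):
  for rho in range(-180,180,30):
    W=(Z(q1)@Y(phi)).T@B0@Rt.from_euler('x',rho,degrees=True).as_matrix()@C.T
    a=Rt.from_matrix(W).as_euler('ZYZ')
    ok=-1.08<a[0]<4.22 and .17<a[1]<2.65 and abs(a[2])<2.57
    if ok: print(q1,phi,rho,a.round(2))
E
```

```text
['PlanningError', 'finger_overhang', 'finish_job', 'get_image', 'regions_of', 'search_frame', 'sense']
[[-0. -1. -0.]
 [ 0.  0. -1.]
 [ 1. -0.  0.]]
-0.15 1.3 -180 [0.55 1.86 0.04]
-0.15 1.3 -150 [0.55 1.86 0.56]
-0.15 1.3 -120 [0.55 1.86 1.09]
-0.15 1.3 -90 [0.55 1.86 1.61]
-0.15 1.3 -60 [0.55 1.86 2.14]
-0.15 1.3 60 [ 0.55  1.86 -2.05]
-0.15 1.3 90 [ 0.55  1.86 -1.53]
-0.15 1.3 120 [ 0.55  1.86 -1.01]
-0.15 1.3 150 [ 0.55  1.86 -0.48]
-0.15 1.6 -180 [ 0.52  1.6  -0.11]
-0.15 1.6 -150 [0.52 1.6  0.41]
-0.15 1.6 -120 [0.52 1.6  0.93]
-0.15 1.6 -90 [0.52 1.6  1.46]
-0.15 1.6 -60 [0.52 1.6  1.98]
-0.15 1.6 -30 [0.52 1.6  2.51]
-0.15 1.6 60 [ 0.52  1.6  -2.21]
-0.15 1.6 90 [ 0.52  1.6  -1.68]
-0.15 1.6 120 [ 0.52  1.6  -1.16]
-0.15 1.6 150 [ 0.52  1.6  -0.64]
-0.15 1.8 -180 [ 0.53  1.43 -0.21]
-0.15 1.8 -150 [0.53 1.43 0.31]
-0.15 1.8 -120 [0.53 1.43 0.83]
-0.15 1.8 -90 [0.53 1.43 1.36]
-0.15 1.8 -60 [0.53 1.43 1.88]
-0.15 1.8 -30 [0.53 1.43 2.41]
-0.15 1.8 60 [ 0.53  1.43 -2.31]
-0.15 1.8 90 [ 0.53  1.43 -1.78]
-0.15 1.8 120 [ 0.53  1.43 -1.26]
-0.15 1.8 150 [ 0.53  1.43 -0.74]
0.0 1.3
[... 177 characters left out ...]
.3 60 [ 0.54  1.79 -1.93]
0.0 1.3 90 [ 0.54  1.79 -1.4 ]
0.0 1.3 120 [ 0.54  1.79 -0.88]
0.0 1.3 150 [ 0.54  1.79 -0.35]
0.0 1.6 -180 [0.52 1.53 0.02]
0.0 1.6 -150 [0.52 1.53 0.54]
0.0 1.6 -120 [0.52 1.53 1.06]
0.0 1.6 -90 [0.52 1.53 1.59]
0.0 1.6 -60 [0.52 1.53 2.11]
0.0 1.6 60 [ 0.52  1.53 -2.08]
0.0 1.6 90 [ 0.52  1.53 -1.55]
0.0 1.6 120 [ 0.52  1.53 -1.03]
0.0 1.6 150 [ 0.52  1.53 -0.51]
0.0 1.8 -180 [ 0.54  1.35 -0.08]
0.0 1.8 -150 [0.54 1.35 0.44]
0.0 1.8 -120 [0.54 1.35 0.96]
0.0 1.8 -90 [0.54 1.35 1.49]
0.0 1.8 -60 [0.54 1.35 2.01]
0.0 1.8 -30 [0.54 1.35 2.53]
0.0 1.8 60 [ 0.54  1.35 -2.18]
0.0 1.8 90 [ 0.54  1.35 -1.66]
0.0 1.8 120 [ 0.54  1.35 -1.13]
0.0 1.8 150 [ 0.54  1.35 -0.61]
```

```bash
cat >> h.py <<'E'
def ray(d,p):
    s0=np.array([(p[0]-d['K'][0,2])/d['K'][0,0],(p[1]-d['K'][1,2])/d['K'][1,1]]);s=s0.copy()
    for _ in range(20): s=s0/(1+d['k1']*(s@s))
    return -d['R'].T@d['t'], d['R'].T@np.array([*s,1])
def atz(d,p,z):
    c,v=ray(d,p); return c+v*(z-c[2])/v[2]
E
python3 - <<'E'
from rig import *
from h import *
S=get_image("side");T=get_image("top")
RB=Rbed(-.0373);o=np.array([.5273,-.0251,.1])
for z in (.317,.343):
  for u in ((241,100),(241,303),(241,520),(193,303)):
    p=atz(T,(260+u[0]/3.3,130+u[1]/3.3),z);print('top',z,u,p.round(3),(RB.T@(p-o)).round(3))
for u in ((90,253),(300,190),(525,88),(85,237)):
    p=atz(S,(210+u[0]/2.7,130+u[1]/2.7),.317);print('side',u,p.round(3),(RB.T@(p-o)).round(3))
# overlay
a=np.radians(-20);ex,ey=.045+.1*np.cos(a),.07+.1*np.sin(a)
pts=[(x,y,0) for x in(-.19,.19) for y in(-.13,.13)]+[(-.0334+x,y,.05) for x in(-.09,.09) for y in(-.12,.015)]+[(ex,ey,0),(ex,ey,.05),(ex,ey,.129),(.045,.07,.059),(-.165,-.12,.04),(-.165,.13,.04),(.045,-.03,0)]
for d,n,c,k in((S,'s',(210,130),2.7),(T,'t',(260,130),3.3)):
    im=cv2.imread(f'pics/{n}c.png')
    for q in pts:
        p=(proj(d,o+RB@np.array(q))[0]-c)*k; cv2.drawMarker(im,tuple(int(v) for v in p),(255,0,255),0,10,1)
    cv2.imwrite(f'pics/{n}o.png',im)
E
```

```text
top 0.317 (241, 100) [ 0.68  -0.048  0.317] [0.154 0.093 0.197]
top 0.317 (241, 303) [ 0.528 -0.044  0.317] [0.002 0.092 0.197]
top 0.317 (241, 520) [ 0.37  -0.039  0.317] [-0.156  0.091  0.198]
top 0.317 (193, 303) [ 0.529 -0.009  0.317] [0.001 0.123 0.18 ]
top 0.343 (241, 100) [ 0.674 -0.048  0.343] [0.147 0.106 0.219]
top 0.343 (241, 303) [ 0.525 -0.044  0.343] [-0.002  0.105  0.22 ]
top 0.343 (241, 520) [ 0.37  -0.039  0.343] [-0.157  0.104  0.22 ]
top 0.343 (193, 303) [ 0.526 -0.009  0.343] [-0.002  0.135  0.203]
side (90, 253) [ 0.348 -0.017  0.317] [-0.179  0.109  0.187]
side (300, 190) [ 0.515 -0.04   0.317] [-0.012  0.095  0.195]
side (525, 88) [ 0.737 -0.033  0.317] [0.21  0.109 0.188]
side (85, 237) [ 0.351 -0.001  0.317] [-0.177  0.124  0.179]
```

```bash
python3 -c "
import cv2,numpy as np
a=cv2.imread('pics/so.png');b=cv2.imread('pics/to.png');cv2.imwrite('pics/both.png',cv2.resize(np.hstack([a,b]),(800,400)))"
```

```text
(no output)
```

View pics/so.png

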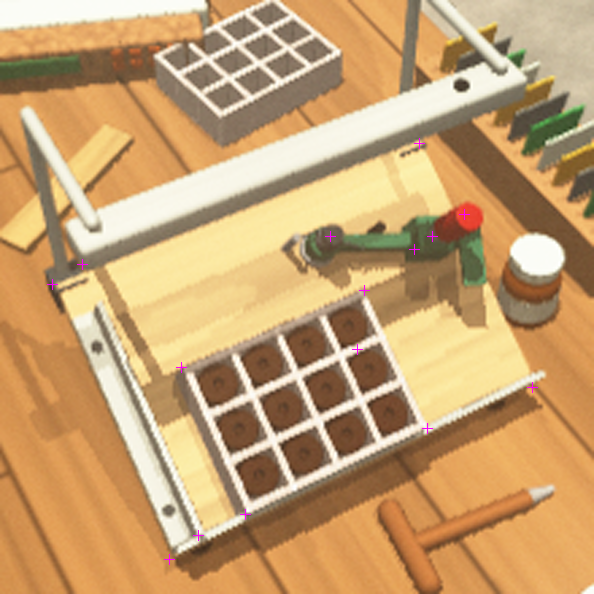

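View pics/to.png

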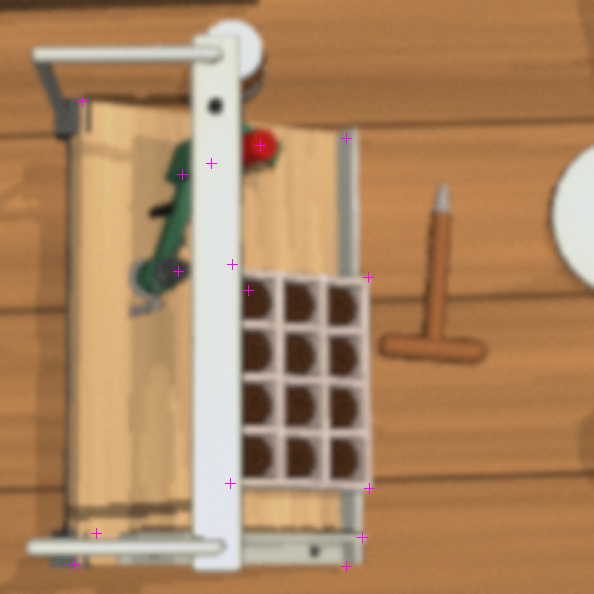

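```bash
cat >> h.py <<'E'
BX=np.array([.5273,-.0251,.1]);YAW=-.0373
RB=Rbed(YAW)
R180=RB@np.column_stack([(0,0,-1),(1,0,0),(0,-1,0)])
def bw(q): return BX+RB@np.array(q)
def tb(s): return RB.T@(s['tool_pos']-BX)
def plan(s,targets,grip,step=.045,ang=8.0):
    """targets: list of (worldpos, R or None, maxstep)"""
    p=s['tool_pos'].copy();R=s['tool_rot'].copy();rows=[]
    for t in targets:
        tp,tR=t[0],t[1];st=t[2] if len(t)>2 else step
        if tR is None:tR=R.copy()
        rv=Rt.from_matrix(R.T@tR).as_rotvec();n=int(np.ceil(max(np.linalg.norm(tp-p)/st,np.degrees(np.linalg.norm(rv))/ang,1)))
        for i in range(n):
            dp=R.T@(tp-p)/(n-i)*100;dr=np.degrees(Rt.from_matrix(R.T@tR).as_rotvec())/(n-i)
            dp=dp.round(2);dr=dr.round(1)
            rows.append(' '.join(f'{v:g}' for v in [*dp,*dr,grip]))
            p=p+R@(dp/100);R=R@Rt.from_rotvec(np.radians(dr)).as_matrix()
    while len(rows)%10: rows.append(f'0 0 0 0 0 0 {grip}')
    for i in range(0,len(rows),10): print('; '.join(rows[i:i+10]));print()
def rep(s): print('t',round(s['clock'],2),'bed',tb(s).round(4),'roterr',np.degrees(Rt.from_matrix(s['tool_rot'].T@R180).as_rotvec()).round(2),'F_bed',(RB.T@s['ft_force']).round(2),'grip',round(s['grip_width'],4),'q',s['joint_pos'].round(2))
E
python3 - <<'E'
from rig import *
from h import *
s=sense();rep(s)
plan(s,[(np.array([.26,.46,.42]),None),(np.array([.58,-.15,.45]),R180),(bw((.10,-.07,.26)),R180)],0)
E
```

```text
t 0.35 bed [-0.3095  0.4999 -0.1544] roterr [64.99 26.53 17.44] F_bed [ 0.9   0.38 -0.17] grip 0.0941 q [ 1.02  0.09  1.37  0.    1.68 -0.1 ]
-4.08 -0.46 0.73 0 0 0 0; -4.07 -0.46 0.72 0 0 0 0; -4.08 -0.46 0.73 0 0 0 0; -4.07 -0.45 0.72 0 0 0 0; -4.08 -0.46 0.73 0 0 0 0; -0.19 -2.58 3.45 4.1 1.7 1.1 0; -0.34 -2.32 3.62 4.1 1.7 1.1 0; -0.49 -2.05 3.76 4.1 1.7 1.1 0; -0.64 -1.76 3.88 4.1 1.6 1.1 0; -0.78 -1.47 3.97 4 1.7 1.1 0

-0.92 -1.17 4.04 4.1 1.6 1.1 0; -1.06 -0.86 4.09 4 1.7 1.1 0; -1.19 -0.55 4.1 4.1 1.6 1.1 0; -1.32 -0.24 4.1 4 1.7 1.1 0; -1.44 0.07 4.06 4.1 1.6 1.1 0; -1.55 0.39 4 4 1.7 1.1 0; -1.65 0.7 3.92 4.1 1.6 1.1 0; -1.74 1.01 3.81 4 1.6 1.1 0; -1.83 1.3 3.68 4.1 1.7 1.1 0; -1.9 1.6 3.52 4.1 1.6 1 0

-1.97 1.88 3.33 4 1.7 1.1 0; 2.61 1.06 3.47 0 -0 -0 0; 2.61 1.07 3.47 0 -0 -0 0; 2.61 1.06 3.46 0 -0 -0 0; 2.62 1.07 3.47 0 -0 -0 0; 0 0 0 0 0 0 0; 0 0 0 0 0 0 0; 0 0 0 0 0 0 0; 0 0 0 0 0 0 0; 0 0 0 0 0 0 0
```

Emit:
send_rows(
  rows="-4.1 -0.5 0.7 0 0 0 0; -4.1 -0.5 0.7 0 0 0 0; -4.1 -0.5 0.7 0 0 0 0; -4.1 -0.5 0.7 0 0 0 0; -4.1 -0.5 0.7 0 0 0 0; -0.2 -2.6 3.5 4.1 1.7 1.1 0; -0.3 -2.3 3.6 4.1 1.7 1.1 0; -0.5 -2.1 3.8 4.1 1.7 1.1 0; -0.6 -1.8 3.9 4.1 1.6 1.1 0; -0.8 -1.5 4 4 1.7 1.1 0",
  grip_force=15,
)

```text
clock: 1.35
tool_pos: [0.3593, 0.2644, 0.4355]
tool_rot: [[-0.065, 0.721, 0.69], [0.161, 0.69, -0.705], [-0.985, 0.065, -0.161]]
ft_force: [0.6, -0.0, 0.7]
grip_width: 0.0178
```

```bash
cat > p.py <<'E'
from rig import *
from h import *
s=sense();rep(s);print(s['tool_pos'])
E
python3 p.py; python3 - <<'E'
from rig import *
from h import *
s=sense()
plan(s,[(np.array([.58,-.15,.45]),R180),(bw((.10,-.07,.26)),R180)],0)
E
```

```text
t 1.35 bed [-0.1787  0.4129  0.1491] roterr [44.6  18.11 12.16] F_bed [0.64 0.38 0.63] grip 0.0178 q [ 0.37 -0.11  1.14  0.2   2.1  -0.29]
[0.35930133 0.26437816 0.43551229]
-0.87 -1.15 4.02 4.1 1.6 1.1 0; -1 -0.84 4.07 4.1 1.7 1.1 0; -1.13 -0.53 4.08 4 1.6 1.1 0; -1.25 -0.22 4.08 4.1 1.7 1.1 0; -1.37 0.1 4.04 4 1.6 1.1 0; -1.48 0.41 3.98 4.1 1.7 1.1 0; -1.59 0.72 3.9 4 1.6 1.1 0; -1.68 1.02 3.79 4.1 1.7 1.1 0; -1.77 1.32 3.66 4 1.6 1.1 0; -1.84 1.6 3.51 4 1.7 1.1 0

-1.9 1.87 3.32 4.1 1.6 1.1 0; 2.61 1.07 3.46 -0 0 0 0; 2.61 1.07 3.47 -0 0 0 0; 2.62 1.07 3.46 -0 0 0 0; 2.61 1.06 3.47 -0 0 0 0; 0 0 0 0 0 0 0; 0 0 0 0 0 0 0; 0 0 0 0 0 0 0; 0 0 0 0 0 0 0; 0 0 0 0 0 0 0
```

Emit:
send_rows(
  rows="-0.9 -1.2 4 4.1 1.6 1.1 0; -1 -0.8 4.1 4.1 1.7 1.1 0; -1.1 -0.5 4.1 4 1.6 1.1 0; -1.3 -0.2 4.1 4.1 1.7 1.1 0; -1.4 0.1 4 4 1.6 1.1 0; -1.5 0.4 4 4.1 1.7 1.1 0; -1.6 0.7 3.9 4 1.6 1.1 0; -1.7 1 3.8 4.1 1.7 1.1 0; -1.8 1.3 3.7 4 1.6 1.1 0; -1.8 1.6 3.5 4 1.7 1.1 0",
)

```text
clock: 2.35
tool_pos: [0.5588, -0.1345, 0.4504]
tool_rot: [[0.017, 1.0, 0.01], [0.486, 0.0, -0.874], [-0.874, 0.02, -0.486]]
ft_force: [0.2, 0.8, -0.4]
grip_width: 0.0005
```

Emit:
send_rows(
  rows="-1.9 1.9 3.3 4.1 1.6 1.1 0; 2.6 1.1 3.5 0 0 0 0; 2.6 1.1 3.5 0 0 0 0; 2.6 1.1 3.5 0 0 0 0; 2.6 1.1 3.5 0 0 0 0; 0 0 0 0 0 0 0; 0 0 0 0 0 0 0; 0 0 0 0 0 0 0; 0 0 0 0 0 0 0; 0 0 0 0 0 0 0",
)

```text
clock: 3.35
tool_pos: [0.6211, -0.2557, 0.2879]
tool_rot: [[0.049, 0.996, -0.068], [0.506, -0.084, -0.859], [-0.861, 0.007, -0.508]]
ft_force: [-0.0, 0.3, 0.3]
grip_width: 0.0004
```

```bash
cat > p.py <<'E'
from rig import *
from h import *
import sys
s=sense();rep(s)
for n in sys.argv[2:]:
    s=sense();d=get_image(n);im=d['img'][:,:,::-1].copy()
    if n=='wrist': d=wristcam(d,s)
    cv2.imwrite(f'pics/{n}{sys.argv[1]}.png',im)
    np.savez(f'pics/{n}{sys.argv[1]}.npz',**{k:v for k,v in d.items() if k!='hand_eye'})
E
python3 p.py 1 wrist side
```

```text
t 3.35 bed [ 0.1023 -0.1026  0.2762] roterr [-2.1  -0.51 -1.7 ] F_bed [-0.02  0.47  0.11] grip 0.0004 q [-0.69  0.54  0.75  0.51  2.11 -0.4 ]
```

View pics/wrist1.png

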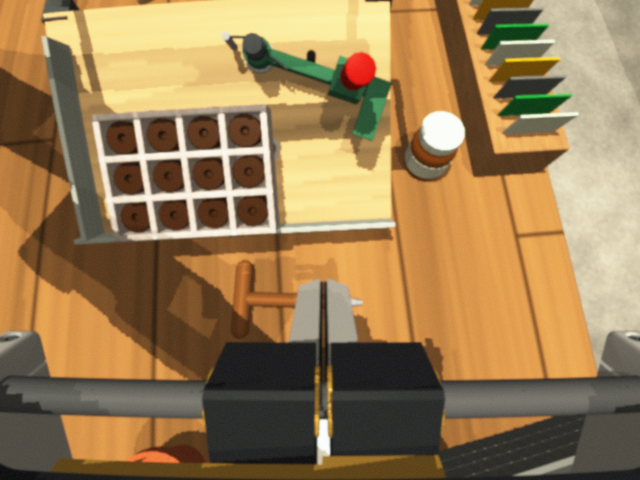

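View pics/side1.png

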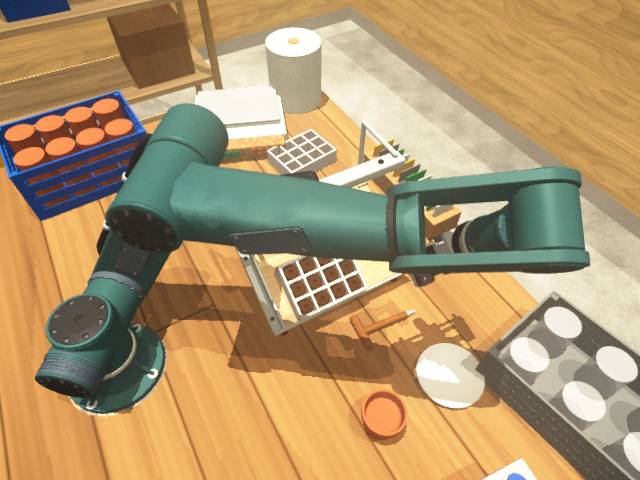

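```bash
python3 - <<'E'
import sys;sys.argv=['x']
from h import *
d=dict(np.load('pics/wrist1.npz'))
im=cv2.imread('pics/wrist1.png');k=2
im=cv2.resize(im[:260,30:430],None,fx=k,fy=k,interpolation=cv2.INTER_CUBIC)
a=np.radians(-20);ex,ey=.045+.1*np.cos(a),.07+.1*np.sin(a)
pts=[(x,y,0) for x in(-.19,.19) for y in(-.12,.13)]+[(-.0334+x,y,.05) for x in(-.09,.09) for y in(-.12,.015)]+[(ex,ey,.05),(ex,ey,.129),(.045,.07,.059),(.045,.07,0),(.19,-.12,.026),(-.165,-.12,.04)]
for q in pts:
    p=(proj(d,bw(q))[0]-(30,0))*k; cv2.drawMarker(im,tuple(int(v) for v in p),(255,0,255),0,10,1)
cv2.imwrite('pics/w1o.png',im)
E
```

```text
(no output)
```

View pics/w1o.png

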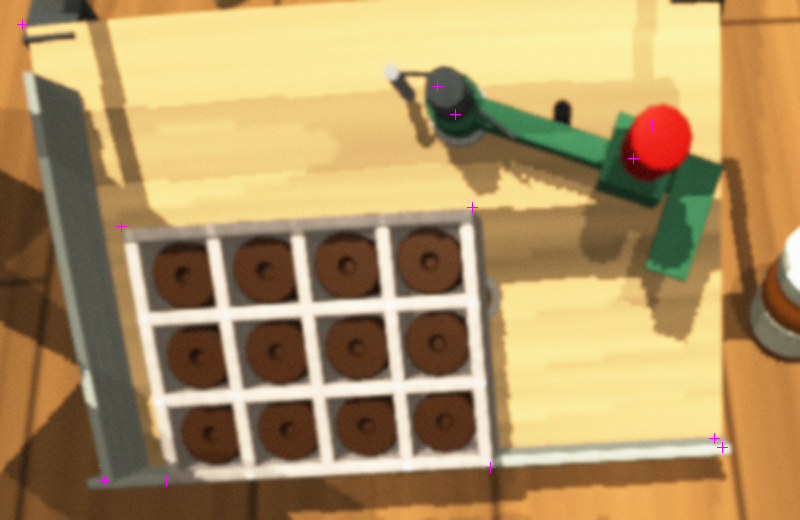

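```bash
cat > fit2.py <<'E'
from h import *
L=lambda n:dict(np.load(f'pics/{n}.npz'))
W=L('wrist1');S=L('side1')
from rig import get_image
T=get_image('top')
side=[((365,297),'t',(.09,.015,.05)),((186,373),'t',(-.09,.015,.05)),((422,428),'t',(.09,-.12,.05)),((543,377),'b',(.19,-.12,.026)),((325,235),'b',(.045,.07,.059)),((423,147),'b',(.19,.13,0))]
top=[((368,278),'t',(.09,-.12,.05)),((370,487),'t',(-.09,-.12,.05)),((172,270),'b',(.045,.07,.059)),((80,102),'b',(.19,.13,0))]
wr=[((124,232),'t',(-.09,.015,.05)),((475,210),'t',(.09,.015,.05)),((493,465),'t',(.09,-.12,.05)),((730,446),'b',(.19,-.12,.026)),((447,88),'b',(.045,.07,.059)),((722,1),'b',(.19,.13,0)),((143,470),'b',(-.165,-.12,.02)),((28,30),'b',(-.19,.13,0))]
obs=[(S,(210+p[0]/2.7,130+p[1]/2.7),k,np.array(q)) for p,k,q in side]+[(T,(260+p[0]/3.3,130+p[1]/3.3),k,np.array(q)) for p,k,q in top]+[(W,(30+p[0]/2,p[1]/2),k,np.array(q)) for p,k,q in wr]
def f(v):
    R=Rbed(v[2]);o=np.array([v[0],v[1],.1]);r=[]
    for d,p,k,q in obs:
        q=q+([v[3],0,0] if k=='t' else 0)
        r.append(proj(d,o+R@q)[0]-p)
    return np.array(r).ravel()
s=least_squares(f,[.53,-.02,0,-.03],loss='soft_l1')
print(s.x,np.degrees(s.x[2]));print(f(s.x).reshape(-1,2).round(1).tolist())
print(np.sqrt(np.diag(np.linalg.inv(s.jac.T@s.jac))))
E
python3 fit2.py
```

```text
[ 0.53145854 -0.02625314 -0.03115081 -0.03667153] -1.7848097953829998
[[0.3, -2.5], [-0.9, -1.8], [2.7, 0.2], [0.4, -1.7], [3.7, 0.3], [-0.3, -1.7], [0.5, -0.7], [0.4, -0.3], [2.3, -1.1], [0.9, -1.5], [-0.8, -1.5], [-0.4, -0.5], [0.3, 1.7], [0.6, 0.6], [-0.5, -0.2], [-0.2, -6.7], [-5.6, 2.3], [-0.1, -1.7]]
[0.00064887 0.0006581  0.00414063 0.00102073]
```

```bash
sed -i 's/^BX=.*/BX=np.array([.531,-.026,.1]);YAW=-.032/' h.py; python3 - <<'E'
from rig import *
from h import *
s=sense();rep(s)
plan(s,[(bw((.09,-.075,.12)),R180,.03),(bw((.09,-.075,.026)),R180,.02)],0)
E
```

```text
t 3.5 bed [ 0.0974 -0.1028  0.2757] roterr [-2.38 -0.53 -1.84] F_bed [0.11 0.38 0.8 ] grip 0.0002 q [-0.69  0.54  0.75  0.51  2.11 -0.4 ]
2.59 -0.23 -0.43 -0.4 -0.1 -0.3 0; 2.59 -0.21 -0.44 -0.4 -0.1 -0.3 0; 2.6 -0.19 -0.44 -0.4 -0.1 -0.3 0; 2.59 -0.17 -0.45 -0.4 -0.1 -0.3 0; 2.6 -0.16 -0.46 -0.4 -0.1 -0.3 0; 2.59 -0.14 -0.46 -0.4 -0 -0.3 0; 1.88 -0 0 0 -0 -0 0; 1.88 -0 0 0 -0 -0 0; 1.88 -0 0 0 -0 -0 0; 1.88 -0 0 0 -0 -0 0

1.88 -0.01 0 0 -0 -0 0; 0 0 0 0 0 0 0; 0 0 0 0 0 0 0; 0 0 0 0 0 0 0; 0 0 0 0 0 0 0; 0 0 0 0 0 0 0; 0 0 0 0 0 0 0; 0 0 0 0 0 0 0; 0 0 0 0 0 0 0; 0 0 0 0 0 0 0
```

Emit:
send_rows(
  rows="2.6 -0.2 -0.4 -0.4 -0.1 -0.3 0; 2.6 -0.2 -0.4 -0.4 -0.1 -0.3 0; 2.6 -0.2 -0.4 -0.4 -0.1 -0.3 0; 2.6 -0.2 -0.5 -0.4 -0.1 -0.3 0; 2.6 -0.2 -0.5 -0.4 -0.1 -0.3 0; 2.6 -0.1 -0.5 -0.4 0 -0.3 0; 0 0 0 0 0 0 0; 0 0 0 0 0 0 0; 0 0 0 0 0 0 0; 0 0 0 0 0 0 0",
)

```text
clock: 4.5
tool_pos: [0.6186, -0.1529, 0.1702]
tool_rot: [[0.028, 0.999, -0.021], [0.491, -0.032, -0.871], [-0.871, 0.014, -0.491]]
ft_force: [0.2, 0.3, 0.4]
grip_width: 0.0004
```

```bash
python3 - <<'E'
from rig import *
from h import *
s=sense();rep(s)
plan(s,[(bw((.09,-.075,.026)),R180,.02)],0)
E
```

```text
t 4.5 bed [ 0.0916 -0.0723  0.1228] roterr [ 0.39  0.56 -0.67] F_bed [0.19 0.5  0.21] grip 0.0004 q [-0.57  0.42  1.14  0.46  1.82 -0.48]
1.94 -0.05 0.03 0.1 0.1 -0.1 0; 1.94 -0.05 0.04 0.1 0.1 -0.1 0; 1.93 -0.05 0.04 0.1 0.1 -0.2 0; 1.94 -0.04 0.05 0 0.1 -0.1 0; 1.93 -0.04 0.04 0.1 0.2 -0.2 0; 0 0 0 0 0 0 0; 0 0 0 0 0 0 0; 0 0 0 0 0 0 0; 0 0 0 0 0 0 0; 0 0 0 0 0 0 0
```

Good tracking when decelerating. Descend beside the tray's free end.

Emit:
send_rows(
  rows="1.9 0 0.1 0.1 0.1 -0.1 0; 1.9 0 0.1 0.1 0.1 -0.1 0; 1.9 0 0 0.1 0.1 -0.1 0; 1.9 0 0 0 0.1 -0.2 0; 1.9 0 0 0 0.1 -0.2 0; 0 0 0 0 0 0 0; 0 0 0 0 0 0 0; 0 0 0 0 0 0 0; 0 0 0 0 0 0 0; 0 0 0 0 0 0 0",
)

```text
clock: 5.5
tool_pos: [0.6284, -0.1191, 0.0971]
tool_rot: [[0.04, 0.999, -0.025], [0.487, -0.041, -0.873], [-0.873, 0.023, -0.488]]
ft_force: [0.0, 0.2, -0.3]
grip_width: 0.0006
```

```bash
python3 p.py 2 wrist
```

```text
t 5.5 bed [ 0.1004 -0.0793  0.0424] roterr [ 0.2   0.79 -1.4 ] F_bed [ 0.01  0.03 -0.37] grip 0.0006 q [-0.52  0.44  1.26  0.46  1.66 -0.49]
```

View pics/wrist2.png

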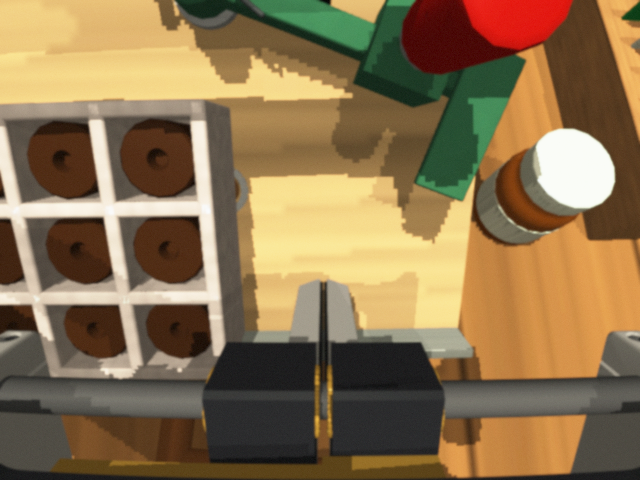

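Emit:
send_rows(
  rows="0.8 0 -0.1 0 0.4 -0.5 0; 0.8 0 -0.1 0.1 0.4 -0.5 0; 0 -0.7 0 0 0 -0.4 0; 0 -0.7 0 0 0 0 0; 0 -0.8 0 0 0 0 0; 0 -0.8 0 0 0 0 0; 0 -0.8 0 0 0 0 0; 0 -0.7 0 0 0 0 0; 0 0 0 0 0 0 0; 0 0 0 0 0 0 0",
)

```text
clock: 6.55
tool_pos: [0.5804, -0.1074, 0.0837]
tool_rot: [[0.017, 1.0, -0.026], [0.5, -0.031, -0.865], [-0.866, 0.002, -0.5]]
ft_force: [1.5, -0.2, -0.3]
grip_width: 0.0006
```

```bash
python3 p.py 3 wrist
```

```text
t 6.55 bed [ 0.052  -0.0772  0.0258] roterr [ 0.11 -0.03 -0.05] F_bed [ 1.54 -0.22 -0.17] grip 0.0006 q [-0.54  0.37  1.39  0.45  1.65 -0.53]
```

View pics/wrist3.png

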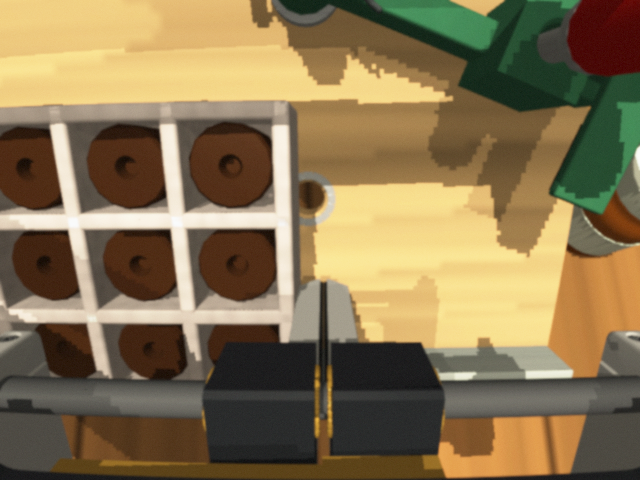

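Emit:
send_rows(
  rows="0 -0.4 0 0 0 0 0; 0 -0.4 0 0 0 0 0; 0 -0.4 0 0 0 0 0; 0 -0.4 0 0 0 0 0; 0 -0.3 0 0 0 0 0; 0 -0.2 0 0 0 0 0; 0 -0.1 0 0 0 0 0; 0 0 0 0 0 0 0; 0 0 0 0 0 0 0; 0 0 0 0 0 0 0",
)

```text
clock: 7.6
tool_pos: [0.5588, -0.1069, 0.0838]
tool_rot: [[0.021, 0.999, -0.024], [0.499, -0.032, -0.866], [-0.866, 0.006, -0.5]]
ft_force: [2.0, 0.4, -0.0]
grip_width: 0.0005
```

```bash
python3 p.py 4 wrist
```

```text
t 7.6 bed [ 0.0304 -0.0773  0.026 ] roterr [ 0.19  0.02 -0.29] F_bed [ 1.98  0.4  -0.26] grip 0.0005 q [-0.56  0.33  1.44  0.45  1.64 -0.56]
```

View pics/wrist4.png

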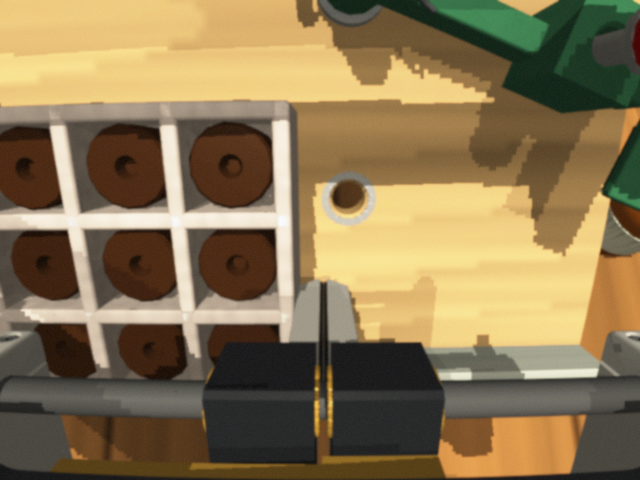

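Emit:
send_rows(
  rows="0 -0.2 0 0 0 0 0; 0 -0.2 0 0 0 0 0; 0 -0.2 0 0 0 0 0; 0 -0.1 0 0 0 0 0; 0 -0.1 0 0 0 0 0; 0 0 0 0 0 0 0; 0 0 0 0 0 0 0; 0 0 0 0 0 0 0; 0 0 0 0 0 0 0; 0 0 0 0 0 0 0",
)

```text
clock: 8.65
tool_pos: [0.5555, -0.1071, 0.0844]
tool_rot: [[0.034, 0.999, -0.022], [0.497, -0.036, -0.867], [-0.867, 0.019, -0.498]]
ft_force: [3.6, -0.8, -1.1]
grip_width: 0.0002
```

```bash
python3 p.py 5 wrist; python3 - <<'E'
from h import *
d=dict(np.load('pics/wrist4.npz'))
def onb(d,p,z):
    c,v=ray(d,p);c=RB.T@(c-BX);v=RB.T@v;return (c+v*(z-c[2])/v[2]).round(4)
print(onb(d,(349,198),0), onb(d,(297,200),.05))
E
```

```text
t 8.65 bed [ 0.027  -0.0773  0.0267] roterr [ 0.33  0.13 -1.04] F_bed [ 3.6  -1.14 -0.6 ] grip 0.0002 q [-0.56  0.31  1.46  0.45  1.62 -0.57]
[ 0.045  -0.0285  0.    ] [ 0.0208 -0.0216  0.05  ]
```

View pics/wrist5.png

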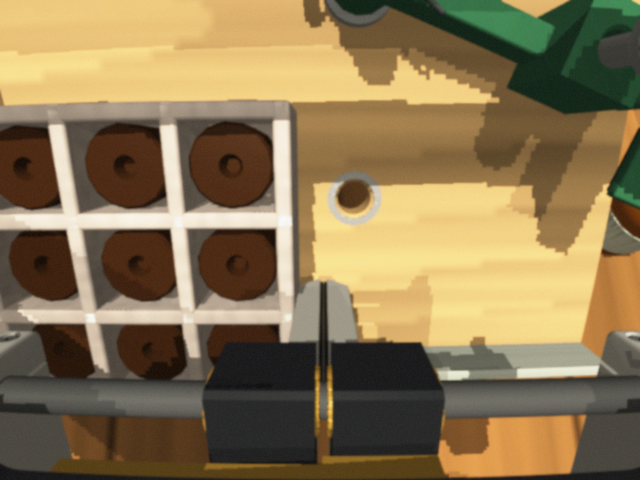

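Emit:
send_rows(
  rows="0 -0.3 0 0 0 -0.3 0; 0 -0.3 0 0 0 -0.3 0; 0 -0.4 0 0 0 -0.3 0; 0 -0.4 0 0 0 0 0; 0 -0.4 0 0 0 0 0; 0 -0.4 0 0 0 0 0; 0 -0.4 0 0 0 0 0; 0 -0.4 0 0 0 0 0; 0 -0.4 0 0 0 0 0; 0 -0.4 0 0 0 0 0",
)

```text
clock: 9.7
tool_pos: [0.5558, -0.1139, 0.0959]
tool_rot: [[0.114, 0.993, -0.005], [0.476, -0.059, -0.877], [-0.872, 0.098, -0.48]]
ft_force: [11.9, -0.2, -1.3]
grip_width: 0.0004
```

```bash
python3 p.py 6 wrist
```

```text
t 9.7 bed [ 0.0276 -0.0775  0.0399] roterr [ 1.4   1.23 -5.67] F_bed [11.93 -0.51 -1.25] grip 0.0004 q [-0.59  0.25  1.51  0.48  1.57 -0.6 ]
```

View pics/wrist6.png

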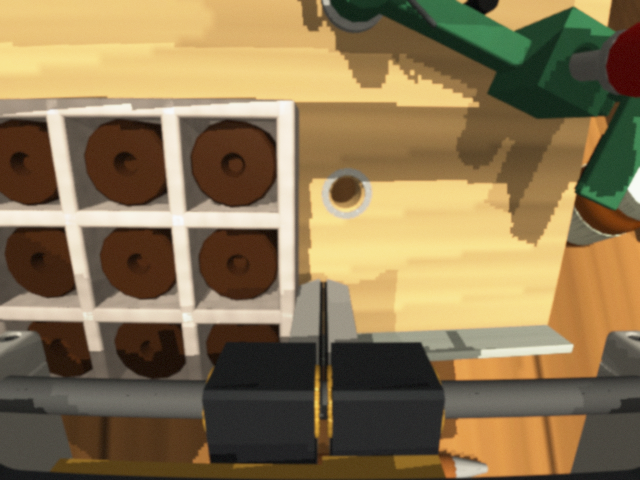

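```bash
python3 - <<'E'
from rig import *
from h import *
s=sense();rep(s)
plan(s,[(bw((.055,-.0775,.045)),R180,.015),(bw((.075,-.075,.21)),R180,.03)],0)
E
```

```text
t 9.75 bed [ 0.0276 -0.0775  0.0403] roterr [ 1.41  1.26 -5.7 ] F_bed [11.56 -1.36 -0.56] grip 0.0007 q [-0.59  0.25  1.51  0.48  1.57 -0.6 ]
-0.1 1.39 0.04 0.7 0.6 -2.9 0; -0.17 1.38 0.02 0.7 0.7 -2.8 0; -2.75 0.33 -0.04 0 -0 -0 0; -2.75 0.33 -0.04 0 -0 -0 0; -2.75 0.33 -0.05 0 -0 -0 0; -2.75 0.34 -0.04 0 -0 -0 0; -2.75 0.33 -0.05 0 -0 -0 0; -2.75 0.34 -0.04 0 -0 -0 0; 0 0 0 0 0 0 0; 0 0 0 0 0 0 0
```

Emit:
send_rows(
  rows="-0.1 1.4 0 0.7 0.6 -2.9 0; -0.2 1.4 0 0.7 0.7 -2.8 0; -2.8 0.3 0 0 0 0 0; -2.8 0.3 0 0 0 0 60; -2.8 0.3 0 0 0 0 60; -2.8 0.3 0 0 0 0 60; -2.8 0.3 0 0 0 0 60; -2.8 0.3 0 0 0 0 60; 0 0 0 0 0 0 60; 0 0 0 0 0 0 60",
)

```text
clock: 10.75
tool_pos: [0.5911, -0.2033, 0.2469]
tool_rot: [[-0.019, 0.999, -0.037], [0.507, -0.023, -0.862], [-0.862, -0.035, -0.506]]
ft_force: [0.4, 0.3, -0.2]
grip_width: 0.0529
```

```bash
python3 p.py 7 wrist
```

```text
t 10.75 bed [ 0.0657 -0.0783  0.2149] roterr [-0.56 -0.42  2.02] F_bed [ 0.4   0.18 -0.37] grip 0.0529 q [-0.64  0.45  0.96  0.46  2.04 -0.46]
```

View pics/wrist7.png

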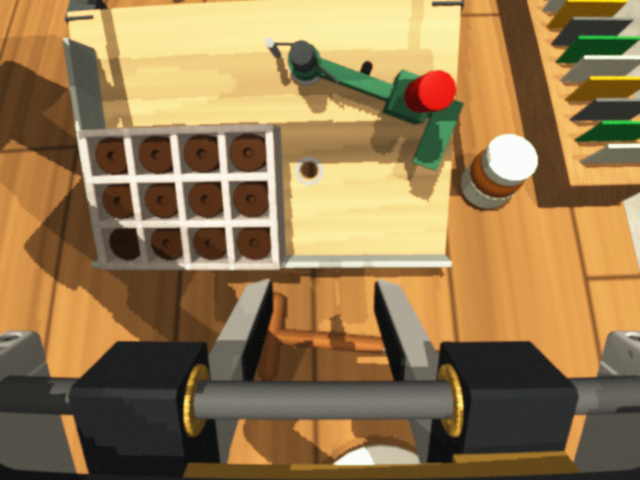

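```bash
cat >> h.py <<'E'
def onb(d,p,z):
    c,v=ray(d,p);c=RB.T@(c-BX);v=RB.T@v;return (c+v*(z-c[2])/v[2]).round(4)
E
python3 - <<'E'
from h import *
from rig import *
d=dict(np.load('pics/wrist7.npz'))
print('hole',onb(d,(309,170),0),'tray UR',onb(d,(273,126),.05),'LR',onb(d,(279,267),.05),'UL',onb(d,(83,133),.05))
im=cv2.imread('pics/wrist7.png').astype(int)
m=((im[...,2]>150)&(im[...,1]<60)&(im[...,0]<60)).astype(np.uint8)
m[:,:380]=0;m[150:]=0
c=max(cv2.findContours(m,0,1)[0],key=cv2.contourArea);print(cv2.boundingRect(c),cv2.minEnclosingCircle(c))
r=regions_of('pin','wrist')
for x in r[:2]: print(x['conf'],x['rect'])
a=cv2.imread('pics/wrist7.png')[20:270,230:490];cv2.imwrite('pics/w7c.png',cv2.resize(a,None,fx=2.3,fy=2.3,interpolation=2))
a=np.radians(-20);ex,ey=.045+.1*np.cos(a),.07+.1*np.sin(a)
print(proj(d,[bw((ex,ey,z)) for z in(0,.05,.074,.129)]).round(1),(ex,ey))
E
```

```text
hole [ 0.0451 -0.0282  0.    ] tray UR [0.0181 0.0136 0.05  ] LR [ 0.0181 -0.116   0.05  ] UL [-0.1568  0.0116  0.05  ]
(418, 72, 38, 38) ((435.1896667480469, 90.0), 19.886878967285156)
0.58 [403.9, 73.1, 52.0, 37.8]
[[403.6 103.4]
 [414.   97.4]
 [420.1  93.8]
 [438.8  83. ]] (np.float64(0.13896926207859084), np.float64(0.035797985667433134))
```

View pics/w7c.png

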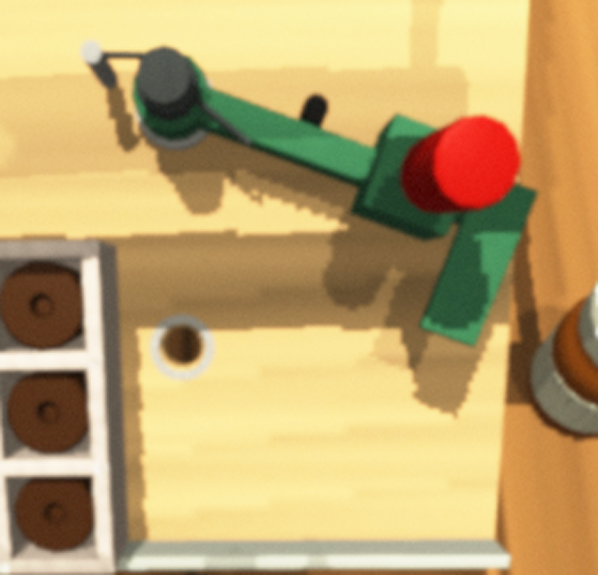

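```bash
python3 - <<'E'
from h import *
d=dict(np.load('pics/wrist7.npz'))
print('bolt',onb(d,(302.6,53.9),.059),'pin',onb(d,(437.4,90),.129))
im=cv2.imread('pics/wrist7.png')[20:290,40:320];k=2.8
im=cv2.resize(im,None,fx=k,fy=k,interpolation=2)
for q,c in [((-.165,y,.04),(255,0,255)) for y in(-.12,.015,.12)]+[((x,y,.05),(255,255,0)) for x in(-.165,.015) for y in(-.12,.015)]+[((-.165,.1,0),(0,0,255)),((.015,-.12,0),(0,0,255)),((.015,.015,0),(0,0,255))]:
    p=(proj(d,bw(q))[0]-(40,20))*k;cv2.drawMarker(im,tuple(int(v) for v in p),c,0,14,1)
cv2.imwrite('pics/w7t.png',im[:, :790])
E
```

```text
bolt [0.046  0.0693 0.059 ] pin [0.1383 0.0316 0.129 ]
```

View pics/w7t.png

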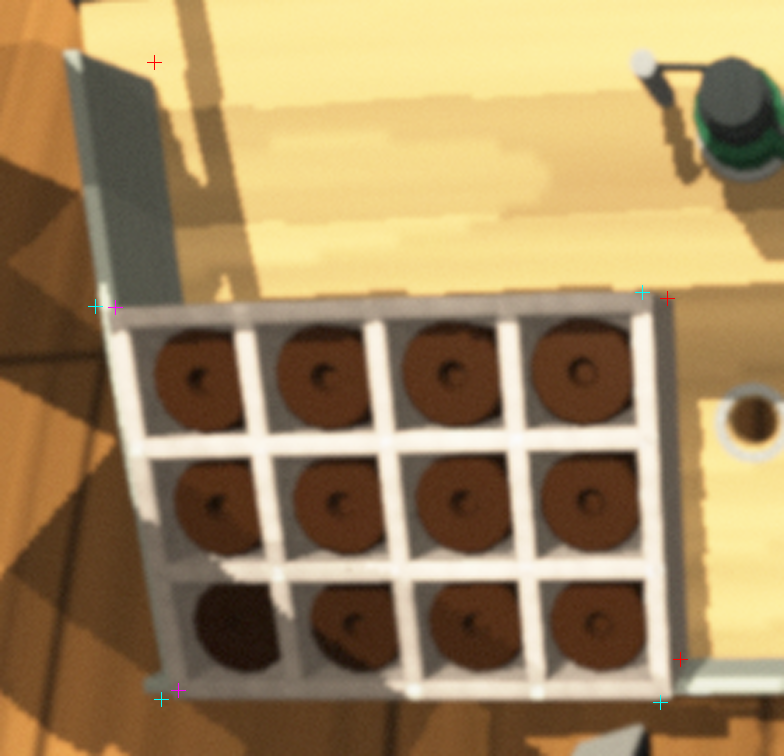

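```bash
python3 - <<'E'
from h import *
d=dict(np.load('pics/wrist7.npz'))
f=lambda u,v,z: onb(d,(40+u/2.8,20+v/2.8),z)
print('stop base',f(153,85,0),f(180,302,0),'stop top',f(72,55,.04),f(108,300,.04),'stop top low',f(170,680,.04))
print('tray end base',f(676,310,0),f(681,640,0),'tray top R',f(653,300,.05),f(670,690,.05),'top L',f(112,328,.05),f(150,500,.05))
E
```

```text
stop base [-0.1664  0.0927  0.    ] [-0.167   0.0179  0.    ] stop top [-0.1677  0.0933  0.04  ] [-0.1673  0.0174  0.04  ] stop top low [-0.1675 -0.1159  0.04  ]
tray end base [0.0181 0.011  0.    ] [ 0.0153 -0.1121  0.    ] tray top R [0.0182 0.0126 0.05  ] [ 0.0184 -0.1154  0.05  ] top L [-0.1604  0.0081  0.05  ] [-0.1566 -0.0484  0.05  ]
```

```bash
python3 p.py 8 side top; python3 - <<'E'
import cv2,numpy as np
a=cv2.imread('pics/side8.png')[220:350,225:385];b=cv2.imread('pics/top8.png')[180:310,280:440]
cv2.imwrite('pics/st8.png',cv2.resize(np.vstack([a,b]),None,fx=2.3*1,fy=2.3,interpolation=2) if 0 else np.hstack([cv2.resize(a,(400,325),interpolation=2),cv2.resize(b,(400,325),interpolation=2)]))
E
```

```text
t 10.85 bed [ 0.0657 -0.0779  0.2143] roterr [-0.55 -0.46  2.04] F_bed [-0.17  0.29  0.34] grip 0.0557 q [-0.64  0.45  0.96  0.46  2.04 -0.46]
```

View pics/st8.png

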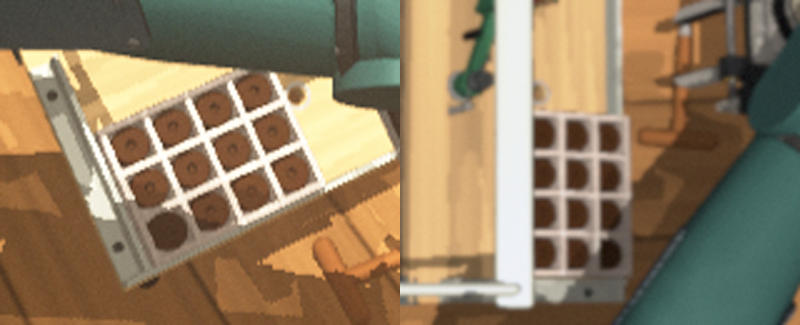

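```bash
python3 - <<'E'
from rig import *
from h import *
s=sense();rep(s)
plan(s,[(bw((.138,.0325,.20)),R180,.02)],70)
E
```

```text
t 10.95 bed [ 0.0658 -0.0778  0.2139] roterr [-0.54 -0.49  2.06] F_bed [ 0.37  0.67 -0.51] grip 0.0563 q [-0.64  0.45  0.96  0.46  2.04 -0.46]
0.18 1.02 -1.58 -0.1 -0.1 0.3 70; 0.18 1.03 -1.58 -0.1 -0.1 0.3 70; 0.18 1.03 -1.58 -0.1 -0.1 0.3 70; 0.18 1.03 -1.58 -0.1 -0 0.3 70; 0.19 1.03 -1.58 -0 -0.1 0.3 70; 0.19 1.03 -1.58 -0.1 -0 0.3 70; 0.19 1.03 -1.58 -0 -0.1 0.3 70; 0 0 0 0 0 0 70; 0 0 0 0 0 0 70; 0 0 0 0 0 0 70
```

Emit:
send_rows(
  rows="0.1 1 -1.6 -0.1 -0.1 0.3 70; 0.1 1 -1.6 -0.1 -0.1 0.3 70; 0.1 1 -1.6 -0.1 -0.1 0.3 70; 0.1 1 -1.6 -0.1 0 0.3 70; 0.1 1 -1.6 0 -0.1 0.3 70; 0.1 1 -1.5 -0.1 0 0.3 70; 0.1 1 -1.5 0 -0.1 0.3 70; 0 0 0 0 0 0 70; 0 0 0 0 0 0 70; 0 0 0 0 0 0 70",
)

```text
clock: 11.95
tool_pos: [0.668, -0.0876, 0.2929]
tool_rot: [[0.005, 1.0, -0.024], [0.508, -0.023, -0.861], [-0.861, -0.007, -0.508]]
ft_force: [0.2, 1.0, -0.3]
grip_width: 0.0658
```

```bash
python3 p.py 9 wrist
```

```text
t 11.95 bed [0.1389 0.047  0.1957] roterr [ 0.23 -0.53  0.63] F_bed [ 0.2   0.69 -0.72] grip 0.0658 q [-0.45  0.47  0.84  0.54  2.02 -0.24]
```

View pics/wrist9.png

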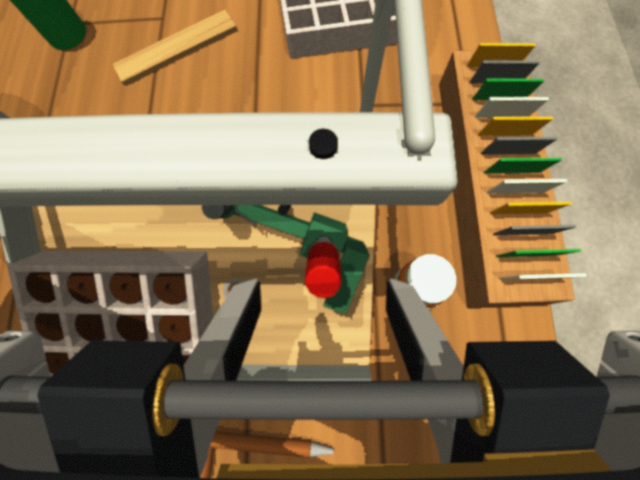

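```bash
python3 - <<'E'
from h import *
from rig import *
d=dict(np.load('pics/wrist9.npz'))
print('pin',onb(d,(323,283),.129),onb(d,(323,245),.074))
s=sense();rep(s)
plan(s,[(bw((.138,.0325,.185)),R180,.012),(bw((.138,.0325,.10)),R180,.017)],70)
E
```

```text
pin [0.1391 0.0319 0.129 ] [0.1384 0.0435 0.074 ]
t 12.0 bed [0.1388 0.0467 0.1956] roterr [ 0.2  -0.54  0.63] F_bed [ 0.02 -0.58 -0.15] grip 0.0657 q [-0.45  0.47  0.84  0.54  2.02 -0.24]
0.53 -0.04 0.71 0.1 -0.3 0.3 70; 0.52 -0.04 0.71 0.1 -0.2 0.3 70; 1.42 0 0 0 -0 0 70; 1.42 0 0 0 -0 0 70; 1.42 0 0 0 -0 0 70; 1.41 0 0 0 -0 0 70; 1.42 0 0 0 -0 0 70; 1.41 0.01 0.01 0 -0 0 70; 0 0 0 0 0 0 70; 0 0 0 0 0 0 70
```

Emit:
send_rows(
  rows="0.4 0 0.6 0.1 -0.3 0.3 70; 0.4 0 0.6 0.1 -0.2 0.3 70; 0.3 0 0.2 0 0 0 70; 0.5 0 0 0 0 0 70; 1 0 0 0 0 0 70; 1 0 0 0 0 0 70; 1 0 0 0 0 0 70; 0.5 0 0 0 0 0 70; 0 0 0 0 0 0 70; 0 0 0 0 0 0 70",
)

```text
clock: 13.0
tool_pos: [0.6665, -0.0748, 0.2339]
tool_rot: [[0.013, 0.999, -0.034], [0.501, -0.036, -0.865], [-0.865, -0.006, -0.501]]
ft_force: [-0.2, -0.7, -0.1]
grip_width: 0.0657
```

```bash
python3 p.py 10 wrist
```

```text
t 13.0 bed [0.137  0.0285 0.1382] roterr [-0.33 -0.09  0.17] F_bed [-0.23 -0.68  0.29] grip 0.0657 q [-0.43  0.45  0.98  0.51  1.9  -0.28]
```

View pics/wrist10.png

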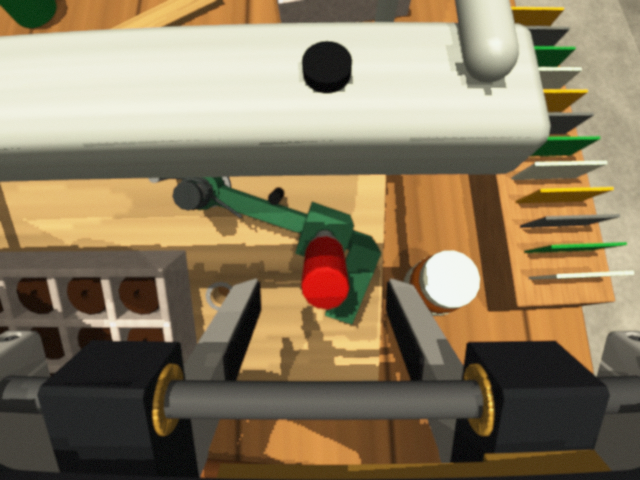

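```bash
python3 - <<'E'
from h import *
from rig import *
d=dict(np.load('pics/wrist10.npz'))
print('pin',onb(d,(325,288),.129),'hole',onb(d,(221,297),0),'bolt',onb(d,(193,191),.059))
s=sense();print(proj(d,[bw((.137,.0285,z)) for z in(.127,.138,.146)]))
plan(s,[(bw((.139,.032,.10)),R180,.01)],70)
E
```

```text
pin [0.139  0.0331 0.129 ] hole [ 0.0448 -0.0291  0.    ] bolt [0.0502 0.0746 0.059 ]
[[321.32143189 294.71999707]
 [321.14583516 303.654557  ]
 [321.00499689 310.82219427]]
0.96 0.05 -0.09 -0.1 -0 0 70; 0.96 0.05 -0.09 -0.1 -0 0.1 70; 0.95 0.05 -0.08 -0.1 -0 0 70; 0.96 0.05 -0.09 -0 -0.1 0.1 70; 0 0 0 0 0 0 70; 0 0 0 0 0 0 70; 0 0 0 0 0 0 70; 0 0 0 0 0 0 70; 0 0 0 0 0 0 70; 0 0 0 0 0 0 70
```

Emit:
send_rows(
  rows="1 0 -0.1 0 0 0 70; 0.9 0 -0.1 0 0 0 70; 0.9 0.1 -0.1 0 0 0 70; 0.8 0.1 0 0 0 0 70; 0.2 0 0 0 0 0 70; 0 0 0 0 0 0 70; 0 0 0 0 0 0 70; 0 0 0 0 0 0 70; 0 0 0 0 0 0 70; 0 0 0 0 0 0 70",
)

```text
clock: 14.05
tool_pos: [0.67, -0.0519, 0.201]
tool_rot: [[0.015, 0.999, -0.033], [0.5, -0.036, -0.865], [-0.866, -0.003, -0.5]]
ft_force: [-0.9, -0.4, -0.3]
grip_width: 0.0658
```

```bash
python3 p.py 11 wrist
```

```text
t 14.05 bed [0.1398 0.0319 0.0982] roterr [-0.28 -0.03  0.04] F_bed [-0.93 -0.49 -0.06] grip 0.0658 q [-0.4   0.44  1.05  0.5   1.82 -0.28]
```

View pics/wrist11.png

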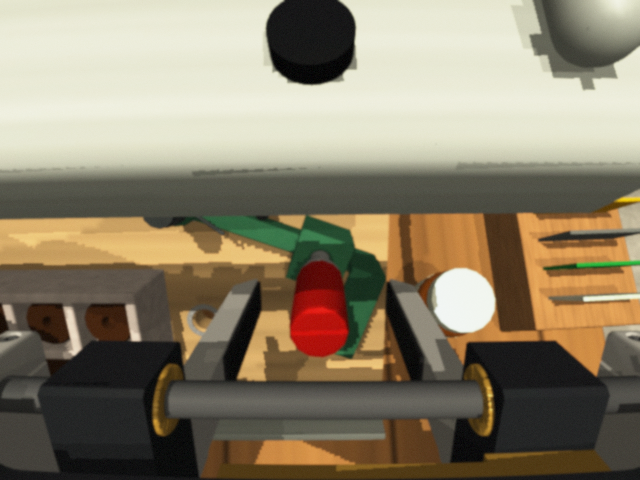

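Emit:
send_rows(
  rows="0 0 0 0 0 0 0; 0 0 0 0 0 0 0; 0 0 0 0 0 0 0; 0 0 0 0 0 0 0; 0 0 0 0 0 0 0; 0 0 0 0 0 0 0; 0 0 0 0 0 0 0; 0 0 0 0 0 0 0; 0 0 0 0 0 0 0; 0 0 0 0 0 0 0",
  grip_force=35,
)

```text
clock: 15.1
tool_pos: [0.6693, -0.0521, 0.2016]
tool_rot: [[0.014, 0.999, -0.033], [0.5, -0.035, -0.865], [-0.866, -0.004, -0.5]]
ft_force: [-0.5, 0.5, -0.2]
grip_width: 0.0255
```

```bash
python3 p.py 12 wrist
```

```text
t 15.1 bed [0.1391 0.032  0.0988] roterr [-0.28 -0.03  0.11] F_bed [-0.49  0.37 -0.41] grip 0.0255 q [-0.4   0.44  1.05  0.5   1.82 -0.28]
```

View pics/wrist12.png

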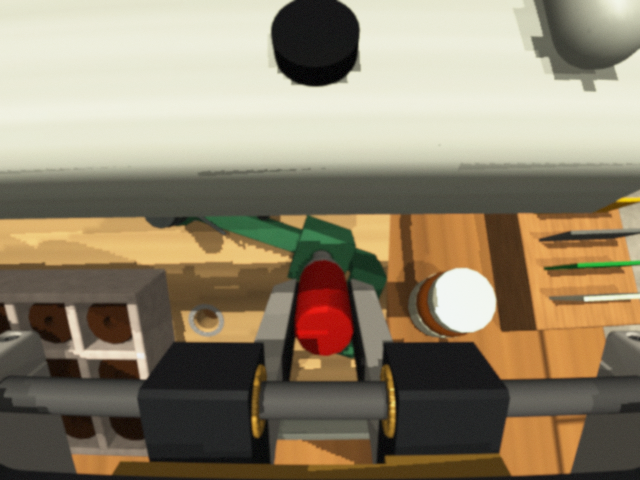

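Emit:
send_rows(
  rows="-0.1 0 0 0 0 0 0; -0.1 0 0 0 0 0 0; -0.1 0 -0.2 0 -1 0 0; 0 0 -0.2 0 -1 0 0; 0 0 0 0 0 0 0; 0 0 0 0 0 0 0; 0 0 0 0 0 0 0; 0 0 0 0 0 0 0; 0 0 0 0 0 0 0; 0 0 0 0 0 0 0",
)

```text
clock: 16.15
tool_pos: [0.6695, -0.0502, 0.2049]
tool_rot: [[0.012, 0.999, -0.034], [0.466, -0.036, -0.884], [-0.885, -0.005, -0.466]]
ft_force: [-0.7, 0.7, -0.7]
grip_width: 0.026
```

```bash
python3 p.py 13 wrist;  python3 - <<'E'
from h import *
import cv2
d=dict(np.load('pics/wrist13.npz'))
c=cv2.imread('pics/wrist13.png');cv2.imwrite('pics/w13c.png',cv2.resize(c[190:400,160:450],None,fx=2.5,fy=2.5,interpolation=2))
E
```

```text
t 16.15 bed [0.1392 0.0353 0.1007] roterr [-0.36  2.21  0.15] F_bed [-0.74  0.25 -1.  ] grip 0.026 q [-0.38  0.43  1.05  0.47  1.82 -0.27]
```

View pics/w13c.png

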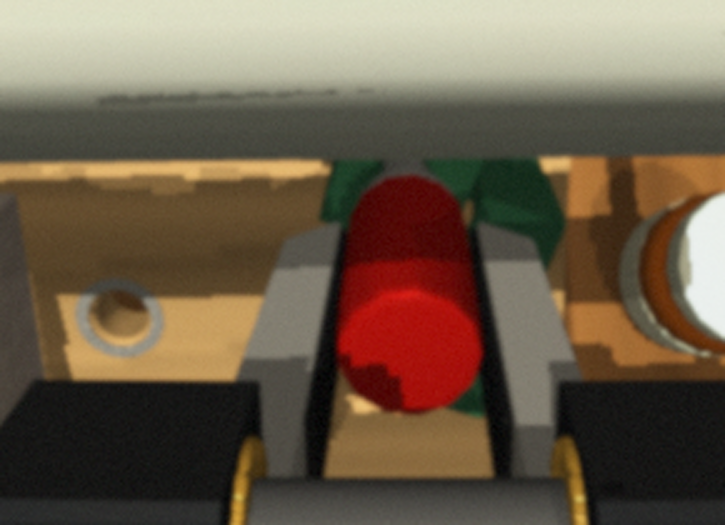

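```bash
cat > arc.py <<'E'
from rig import *
from h import *
import sys
s=sense();rep(s);b=tb(s)
z=float(sys.argv[3]) if len(sys.argv)>3 else b[2]
print('r',np.hypot(b[0]-.045,b[1]-.07),'th',-20-np.degrees(np.arctan2(b[1]-.07,b[0]-.045)))
th0=-20-np.degrees(np.arctan2(b[1]-.07,b[0]-.045));th1=float(sys.argv[1]);n=int(sys.argv[2])
t=[]
for i in range(1,n+1):
    a=np.radians(-20-(th0+(th1-th0)*i/n));t.append((bw((.045+.1*np.cos(a),.07+.1*np.sin(a),z)),s['tool_rot'],.05))
plan(s,t,0)
E
python3 arc.py 25 9 .101
```

```text
t 16.2 bed [0.1392 0.0353 0.1007] roterr [-0.36  2.21  0.15] F_bed [-0.48 -0.91  0.15] grip 0.0251 q [-0.38  0.43  1.05  0.47  1.82 -0.27]
r 0.10041034158776628 th 0.22787011694503434
-0.01 -0.21 0.43 0 0 0 0; 0.02 -0.2 0.44 0 0 0 0; 0.01 -0.21 0.43 0 0 0 0; 0.02 -0.24 0.42 0 0 0 0; 0.02 -0.26 0.41 0 0 0 0; 0.01 -0.27 0.39 0 0 0 0; 0.02 -0.3 0.38 0 0 0 0; 0.01 -0.31 0.36 0 0 0 0; 0.02 -0.33 0.35 0 0 0 0; 0 0 0 0 0 0 0
```

Emit:
send_rows(
  rows="0 -0.2 0.43 0 0 0 0; 0.02 -0.2 0.44 0 0 0 0; 0.01 -0.21 0.43 0 0 0 0; 0.02 -0.24 0.42 0 0 0 0; 0.02 -0.26 0.41 0 0 0 0; 0.01 -0.27 0.39 0 0 0 0; 0.02 -0.3 0.38 0 0 0 0; 0.01 -0.31 0.36 0 0 0 0; 0.02 -0.33 0.35 0 0 0 0; 0 0 0 0 0 0 0",
)

```text
clock: 17.2
tool_pos: [0.6445, -0.0818, 0.187]
tool_rot: [[0.017, 0.999, -0.032], [0.47, -0.036, -0.882], [-0.883, 0.0, -0.47]]
ft_force: [0.5, 1.5, -0.5]
grip_width: 0.0255
```

```bash
python3 p.py 14 wrist; python3 arc.py 50 9 .101
```

```text
t 17.2 bed [ 0.1153 -0.0017  0.1014] roterr [-0.21  1.97 -0.12] F_bed [ 0.46  1.08 -1.25] grip 0.0255 q [-0.44  0.4   1.12  0.46  1.8  -0.34]
t 17.25 bed [ 0.1155 -0.0014  0.1014] roterr [-0.19  1.96 -0.14] F_bed [ 1.79  1.05 -0.88] grip 0.0249 q [-0.44  0.4   1.12  0.46  1.8  -0.34]
r 0.10032887085624041 th 25.378306160264998
0.05 -0.37 0.3 0 0 0 0; 0.01 -0.36 0.31 0 0 0 0; 0.01 -0.38 0.3 0 0 0 0; 0.01 -0.39 0.27 0 0 0 0; 0.01 -0.4 0.26 0 0 0 0; 0 -0.42 0.24 0 0 0 0; 0.01 -0.42 0.21 0 0 0 0; 0.01 -0.44 0.2 0 0 0 0; 0 -0.44 0.18 0 0 0 0; 0 0 0 0 0 0 0
```

View pics/wrist14.png

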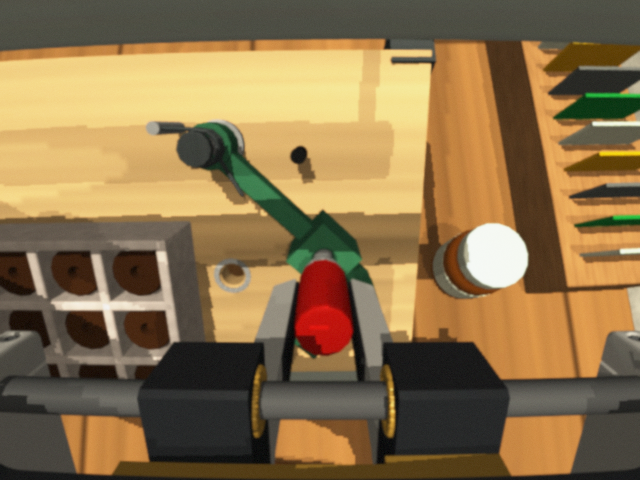

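The arm follows well (eye at about (325,240), 25° swung).

Emit:
send_rows(
  rows="0.02 -0.37 0.3 0 0 0 0; 0.01 -0.36 0.31 0 0 0 0; 0.01 -0.38 0.3 0 0 0 0; 0.01 -0.39 0.27 0 0 0 0; 0.01 -0.4 0.26 0 0 0 0; 0 -0.42 0.24 0 0 0 0; 0.01 -0.42 0.21 0 0 0 0; 0.01 -0.44 0.2 0 0 0 0; 0 -0.44 0.18 0 0 0 0; 0 0 0 0 0 0 0",
)

```text
clock: 18.25
tool_pos: [0.6066, -0.1016, 0.1755]
tool_rot: [[0.023, 0.999, -0.03], [0.469, -0.037, -0.882], [-0.883, 0.006, -0.469]]
ft_force: [3.5, 0.8, -0.7]
grip_width: 0.0254
```

```bash
python3 arc.py 70 9 .101
```

```text
t 18.25 bed [ 0.078  -0.0255  0.102 ] roterr [-0.09  2.01 -0.46] F_bed [ 3.47  0.46 -1.06] grip 0.0254 q [-0.5   0.34  1.23  0.45  1.78 -0.41]
r 0.1010683662831531 th 50.9676121355989
0.1 -0.39 0.01 0 0 0 0; -0 -0.35 0.1 0 0 0 0; -0 -0.36 0.09 0 0 0 0; -0 -0.36 0.07 0 0 0 0; -0 -0.37 0.07 0 0 0 0; -0.01 -0.36 0.04 0 0 0 0; 0 -0.37 0.04 0 0 0 0; 0 -0.37 0.02 0 0 0 0; -0 -0.37 0.01 0 0 0 0; 0 0 0 0 0 0 0
```

Emit:
send_rows(
  rows="0.02 -0.38 0.1 0 0 0 0; 0 -0.35 0.1 0 0 0 0; 0 -0.36 0.09 0 0 -0.1 0; 0 -0.36 0.07 0 0 -0.1 0; 0 -0.37 0.07 0 0 -0.1 0; 0 -0.36 0.04 0 0 -0.1 0; 0 -0.37 0.04 0 0 -0.1 0; 0 -0.37 0.02 0 0 0 0; 0 -0.3 0 0 0 0 0; 0 0 0 0 0 0 0",
)

```text
clock: 19.25
tool_pos: [0.5732, -0.1061, 0.1728]
tool_rot: [[0.019, 0.999, -0.03], [0.467, -0.035, -0.884], [-0.884, 0.003, -0.467]]
ft_force: [3.9, 0.8, -0.5]
grip_width: 0.0255
```

```bash
python3 arc.py 70 3 .101; python3 p.py 15 wrist side
```

```text
t 19.25 bed [ 0.0447 -0.0318  0.1024] roterr [-0.07  2.13 -0.21] F_bed [ 3.9   0.56 -0.88] grip 0.0255 q [-0.53  0.28  1.31  0.44  1.77 -0.45]
r 0.1017601466948297 th 70.15337851137122
0.14 0.01 -0.18 0 0 0 0; -0 0.01 -0 0 0 0 0; -0 0.01 -0 0 0 0 0; 0 0 0 0 0 0 0; 0 0 0 0 0 0 0; 0 0 0 0 0 0 0; 0 0 0 0 0 0 0; 0 0 0 0 0 0 0; 0 0 0 0 0 0 0; 0 0 0 0 0 0 0

t 19.25 bed [ 0.0447 -0.0318  0.1024] roterr [-0.07  2.13 -0.21] F_bed [ 3.9   0.56 -0.88] grip 0.0255 q [-0.53  0.28  1.31  0.44  1.77 -0.45]
```

View pics/wrist15.png

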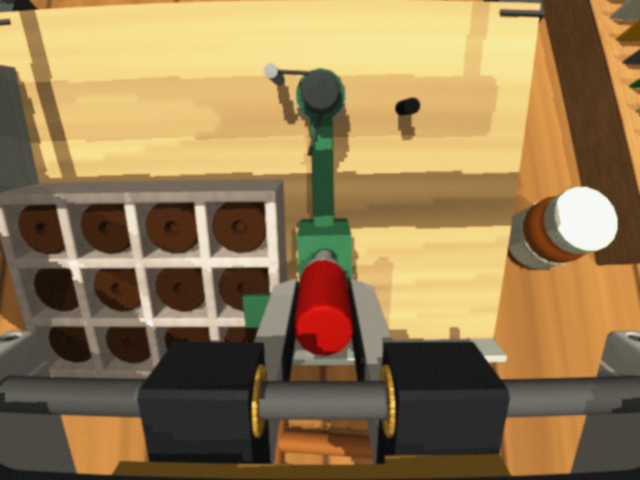

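View pics/side15.png

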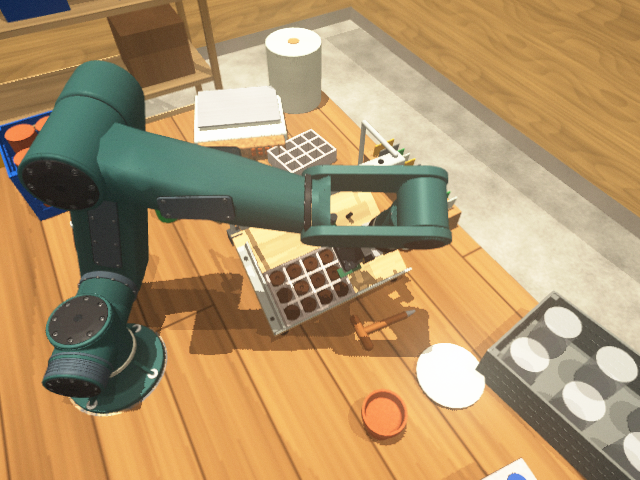

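```bash
python3 - <<'E'
from rig import *
from h import *
s=sense();rep(s)
plan(s,[(bw((.0447,-.0308,.0885)),s['tool_rot'],.003)],0)
E
```

```text
t 19.35 bed [ 0.045  -0.0318  0.1024] roterr [-0.06  2.14 -0.21] F_bed [ 3.82 -0.33 -0.11] grip 0.0255 q [-0.53  0.28  1.31  0.44  1.77 -0.45]
0.28 -0.01 -0.03 0 0 0 0; 0.28 -0.01 -0.03 0 0 0 0; 0.28 -0 -0.03 0 0 0 0; 0.27 -0.01 -0.03 0 0 0 0; 0.28 -0 -0.03 0 0 0 0; 0 0 0 0 0 0 0; 0 0 0 0 0 0 0; 0 0 0 0 0 0 0; 0 0 0 0 0 0 0; 0 0 0 0 0 0 0
```

Emit:
send_rows(
  rows="0.3 -0.05 -0.04 0 0 0 0; 0.3 -0.05 -0.04 0 0 0 0; 0.3 -0.05 -0.03 0 0 0 0; 0.3 -0.05 -0.03 0 0 0 0; 0.3 -0.05 -0.03 0 0 0 0; 0 -0.05 0 0 0 0 0; 0 -0.05 0 0 0 0 0; 0 -0.05 0 0 0 0 0; 0 0 0 0 0 0 0; 0 0 0 0 0 0 0",
)

```text
clock: 20.35
tool_pos: [0.5706, -0.0982, 0.1605]
tool_rot: [[0.022, 0.999, -0.029], [0.464, -0.036, -0.885], [-0.886, 0.006, -0.464]]
ft_force: [5.2, -0.5, 0.1]
grip_width: 0.0253
```

```bash
python3 p.py 16 wrist
```

```text
t 20.35 bed [ 0.0419 -0.0312  0.0878] roterr [-0.02  2.32 -0.4 ] F_bed [ 5.23 -0.25  0.29] grip 0.0253 q [-0.52  0.27  1.34  0.43  1.74 -0.46]
```

View pics/wrist16.png

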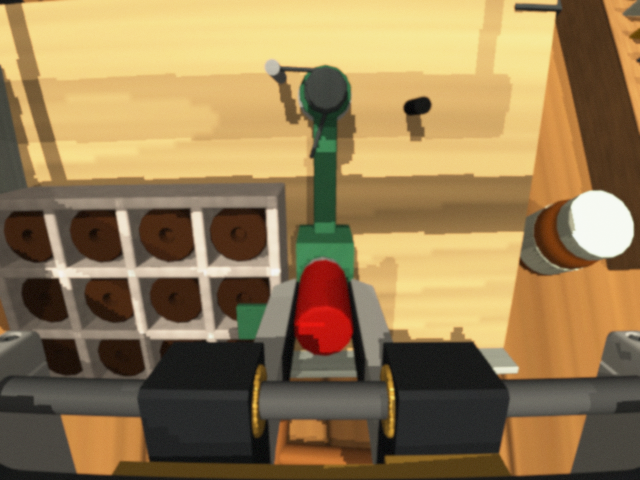

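Emit:
send_rows(
  rows="0.2 0.1 -0.02 0 0 0 0; 0.2 0.05 -0.02 0 0 0 0; 0.2 0 -0.02 0 0 0 0; 0.2 0 -0.02 0 0 0 0; 0.2 0 0 0 0 0 0; 0.2 0 0 0 0 0 0; 0.2 0 0 0 0 0 0; 0 0 0 0 0 0 0; 0 0 0 0 0 0 0; 0 0 0 0 0 0 0",
)

```text
clock: 21.4
tool_pos: [0.5747, -0.0944, 0.1542]
tool_rot: [[0.031, 0.999, -0.026], [0.457, -0.037, -0.889], [-0.889, 0.016, -0.458]]
ft_force: [3.0, -1.0, 2.1]
grip_width: 0.0251
```

```bash
python3 p.py 17 wrist
```

```text
t 21.4 bed [ 0.0458 -0.0309  0.0804] roterr [ 0.19  2.76 -0.92] F_bed [3.04 0.25 2.25] grip 0.0251 q [-0.51  0.27  1.35  0.43  1.72 -0.46]
```

View pics/wrist17.png

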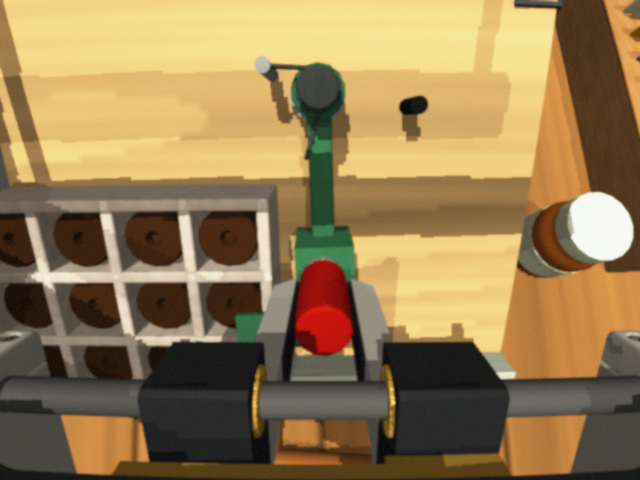

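Emit:
send_rows(
  rows="0.3 0 0 0 0 0 0; 0.4 0 0 0 0 0 0; 0.4 0 0 0 0 0 0; 0 0 0 0 0 0 0; 0 0 0 0 0 0 25; 0 0 0 0 0 0 40; 0 0 0 0 0 0 50; 0 0 0 0 0 0 50; 0 0 0 0 0 0 50; 0 0 0 0 0 0 50",
)

```text
clock: 22.45
tool_pos: [0.5697, -0.0916, 0.15]
tool_rot: [[0.02, 0.999, -0.025], [0.455, -0.031, -0.89], [-0.89, 0.007, -0.455]]
ft_force: [-0.8, -1.3, 0.2]
grip_width: 0.047
```

```bash
python3 p.py 18 wrist
```

```text
t 22.45 bed [ 0.0408 -0.0307  0.0755] roterr [ 0.23  2.94 -0.32] F_bed [-0.73 -1.08  0.8 ] grip 0.047 q [-0.5   0.27  1.37  0.42  1.71 -0.46]
```

View pics/wrist18.png

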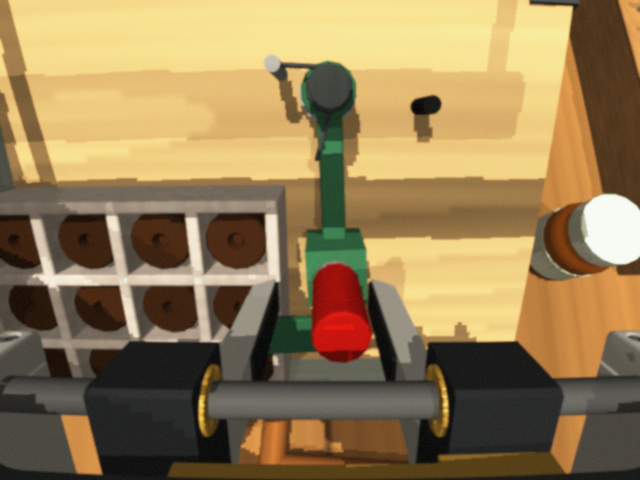

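Emit:
send_rows(
  rows="0 0.2 0 0 0 0 65; 0 0.2 0 0 0 0 65; -1 0 0 0 0 0 65; -2 0 0 0 0 0 65; -2.5 0 0 0 0 0 65; -2.5 0 0 0 0 0 65; -2.5 0 0 0 0 0 65; -1 0 0 0 0 0 65; 0 0 0 0 0 0 65; 0 0 0 0 0 0 65",
)

```text
clock: 23.5
tool_pos: [0.5713, -0.1469, 0.2583]
tool_rot: [[0.019, 1.0, -0.024], [0.454, -0.03, -0.891], [-0.891, 0.006, -0.454]]
ft_force: [0.8, -0.3, -1.2]
grip_width: 0.0613
```

```bash
python3 p.py 19 wrist side top; python3 - <<'E'
import cv2
c=cv2.imread('pics/wrist19.png');cv2.imwrite('pics/w19c.png',cv2.resize(c[90:350,170:490],None,fx=2.3,fy=2.3,interpolation=2))
E
```

```text
t 23.5 bed [ 0.0441 -0.0244  0.1969] roterr [ 0.24  2.98 -0.26] F_bed [ 0.79 -0.81 -0.92] grip 0.0613 q [-0.58  0.29  1.13  0.43  1.95 -0.43]
```

View pics/wrist19.png

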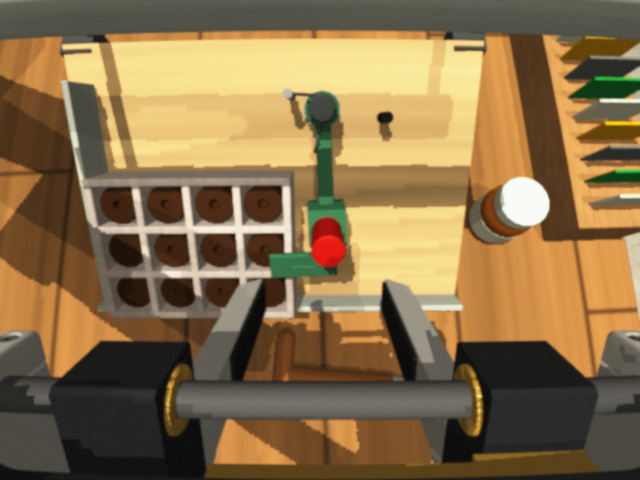

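View pics/side19.png

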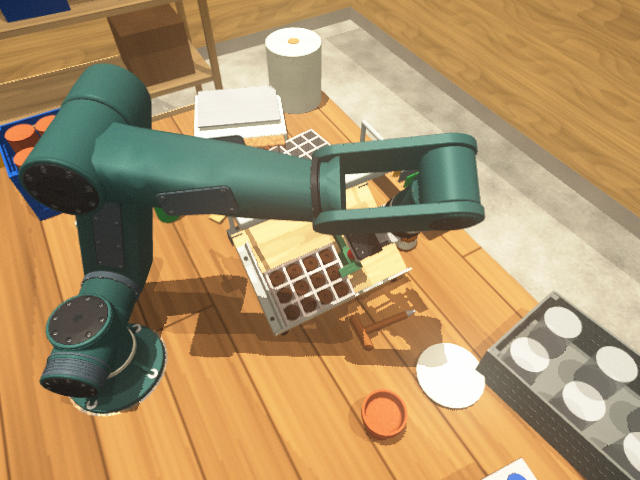

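```bash
python3 - <<'E'
from h import *
d=dict(np.load('pics/wrist19.npz'))
for z in (.105,.110,.115,.12,.129): print(z,onb(d,(328,250),z))
print('bolt',onb(d,(322,107),.059))
im=cv2.imread('pics/wrist19.png')[90:340,200:440];k=2.4
im=cv2.resize(im,None,fx=k,fy=k,interpolation=2)
for q in [(.045,-.03,.05),(.045,-.03,.055),(.045,-.03,.11),(.045,-.043,.11),(.045,-.017,.11)]:
    p=(proj(d,bw(q))[0]-(200,90))*k;cv2.drawMarker(im,tuple(int(v) for v in p),(255,0,255),0,12,1)
cv2.imwrite('pics/w19c.png',im)
E
```

```text
0.105 [ 0.0491 -0.029   0.105 ]
0.11 [ 0.049  -0.0272  0.11  ]
0.115 [ 0.0489 -0.0254  0.115 ]
0.12 [ 0.0488 -0.0236  0.12  ]
0.129 [ 0.0486 -0.0204  0.129 ]
bolt [0.0444 0.0716 0.059 ]
```

View pics/w19c.png

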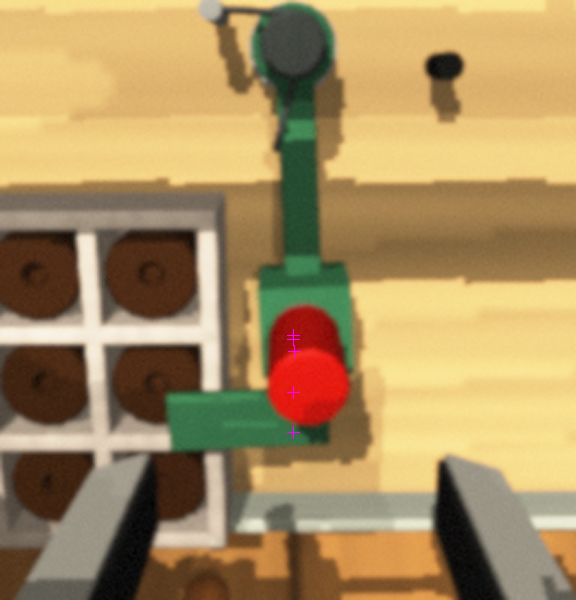

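```bash
python3 - <<'E'
from rig import *
from h import *
s=sense();rep(s)
plan(s,[(bw((.047,-.0295,.14)),R180,.012)],0)
E
```

```text
t 23.65 bed [ 0.0438 -0.0244  0.1958] roterr [ 0.22  2.92 -0.16] F_bed [-0.37 -0.22  0.17] grip 0.0609 q [-0.58  0.29  1.13  0.43  1.95 -0.43]
1.12 0.06 0.05 0 0.6 -0 0; 1.12 0.06 0.06 0.1 0.6 -0 0; 1.12 0.06 0.07 0 0.6 -0.1 0; 1.12 0.06 0.08 0.1 0.6 -0 0; 1.12 0.07 0.08 0 0.5 -0.1 0; 0 0 0 0 0 0 0; 0 0 0 0 0 0 0; 0 0 0 0 0 0 0; 0 0 0 0 0 0 0; 0 0 0 0 0 0 0
```

Emit:
send_rows(
  rows="0 0 0 0 0.6 0 0; 0 0 0 0 0.6 0 0; 0 0.1 0.1 0 0.6 0 0; 0 0.1 0.2 0 0.6 0 0; 0 0.1 0.1 0 0.5 0 0; 0 0 0 0 0 0 0; 1 0 0 0 0 0 0; 1.5 0 0 0 0 0 0; 1.5 0 0 0 0 0 0; 0.5 0 0 0 0 0 0",
)

```text
clock: 24.65
tool_pos: [0.5743, -0.1253, 0.2112]
tool_rot: [[0.015, 1.0, -0.025], [0.505, -0.03, -0.862], [-0.863, 0.0, -0.506]]
ft_force: [-0.0, 0.2, -0.4]
grip_width: 0.0004
```

```bash
python3 p.py 20 wrist
```

```text
t 24.65 bed [ 0.0464 -0.0292  0.1453] roterr [ 0.12 -0.38  0.06] F_bed [-0.05 -0.05 -0.43] grip 0.0004 q [-0.57  0.31  1.22  0.47  1.88 -0.45]
```

View pics/wrist20.png

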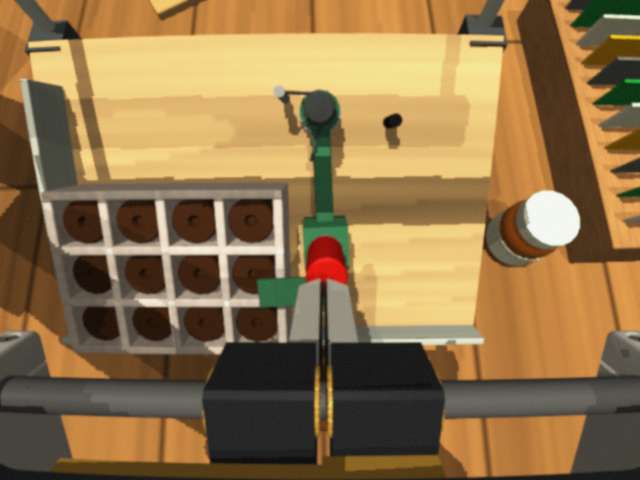

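Fingertips are ~24 mm above the predicted handle top. Probe down.

Emit:
send_rows(
  rows="0.7 0 0 0 0 0 0; 0.7 0 0 0 0 0 0; 0.3 0 0 0 0 0 0; 0.3 0 0 0 0 0 0; 0.2 0 0 0 0 0 0; 0.2 0 0 0 0 0 0; 0.2 0 0 0 0 0 0; 0.2 0 0 0 0 0 0; 0.2 0 0 0 0 0 0; 0 0 0 0 0 0 0",
)

```text
clock: 25.7
tool_pos: [0.5759, -0.1128, 0.1907]
tool_rot: [[0.023, 0.999, -0.022], [0.499, -0.031, -0.866], [-0.866, 0.009, -0.499]]
ft_force: [0.7, -0.6, -1.2]
grip_width: 0.0005
```

```bash
python3 p.py 21
```

```text
t 25.7 bed [ 0.0477 -0.0285  0.1212] roterr [ 0.32  0.06 -0.43] F_bed [ 0.67 -1.12 -0.74] grip 0.0005 q [-0.55  0.3   1.27  0.47  1.82 -0.46]
```

Emit:
send_rows(
  rows="0.2 0 0 0 0 0 0; 0.2 0 0 0 0 0 0; 0.3 0 0 0 0 0 0; 0.3 0 0 0 0 0 0; 0.3 0 0 0 0 0 0; 0 0 0 0 0 0 0; 0 0 0 0 0 0 0; 0 0 0 0 0 0 0; 0 0 0 0 0 0 0; 0 0 0 0 0 0 0",
)

```text
clock: 26.7
tool_pos: [0.5774, -0.1123, 0.1902]
tool_rot: [[0.035, 0.999, -0.018], [0.488, -0.033, -0.872], [-0.872, 0.022, -0.489]]
ft_force: [-0.5, -2.2, 3.2]
grip_width: 0.0004
```

```bash
python3 p.py 22
```

```text
t 26.7 bed [ 0.0492 -0.0283  0.1205] roterr [ 0.57  0.71 -1.13] F_bed [-0.45 -0.31  3.91] grip 0.0004 q [-0.55  0.29  1.28  0.46  1.8  -0.46]
```

Emit:
send_rows(
  rows="-1 0 0 0 0 0 0; -2 0 0 0 0 0 0; -3 0 0 0 0 0 0; -3 0 0 0 0 0 0; -3 0 0 0 0 0 0; -1.5 0 0 0 0 0 0; -0.5 0 0 0 0 0 0; 0 0 0 0 0 0 0; 0 0 0 0 0 0 0; 0 0 0 0 0 0 0",
)

```text
clock: 27.7
tool_pos: [0.5715, -0.182, 0.3126]
tool_rot: [[0.026, 0.999, -0.02], [0.494, -0.031, -0.869], [-0.869, 0.013, -0.494]]
ft_force: [-0.3, 0.4, 0.5]
grip_width: 0.0004
```

```bash
python3 p.py 23 wrist
```

```text
t 27.7 bed [ 0.0455 -0.0276  0.2614] roterr [ 0.43  0.38 -0.58] F_bed [-0.31  0.61  0.23] grip 0.0004 q [-0.64  0.34  0.96  0.49  2.08 -0.42]
```

View pics/wrist23.png

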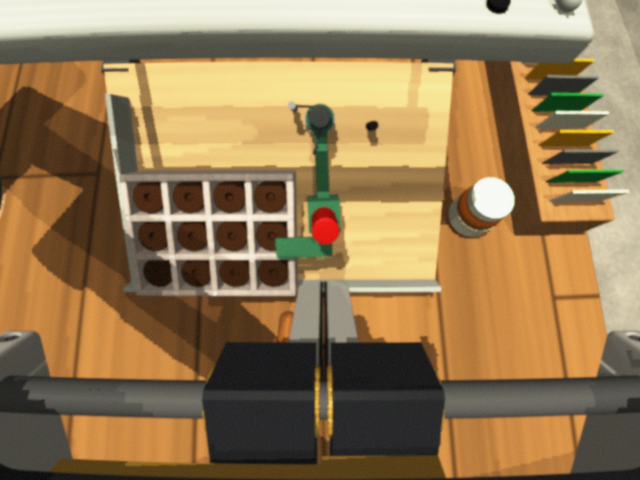

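```bash
python3 -c "
from h import *
d=dict(np.load('pics/wrist23.npz'))
print(onb(d,(294,176),.05),onb(d,(295,292),.05),onb(d,(122,178),.05))
from rig import *
print(finish_job())"
```

```text
[0.0186 0.0136 0.05  ] [ 0.0179 -0.114   0.05  ] [-0.1586  0.0115  0.05  ]
the job is handed in; nothing more can be done
None
```

I slid the tray home against the end stop, swung the keeper arm down to the tray's free end, and pushed the pin into the hole. I handed the job in at about 28 s. No verdict was reported.

- **Tray:** the push force rose from 2 N to 12 N with no further movement. All three cameras show the tray resting on the lip and touching the stop. My last picture put the free end at x ≈ 18 mm, against the 15 mm expected. The fingertip contact gave about 15 mm. Both are inside the 10–20 mm limit, but the camera and the contact reading disagree by 3 mm.
- **Arm and pin:** after I let go, the arm stayed pointing straight down the slope with its tab over the tray's rim. A light push of about 4 N with closed fingers met the handle top about 110 mm above the board. That is where it should be with the collar on the eye and the tip about 19 mm below the surface. In the picture the handle top sat 2 to 4 mm off the hole's axis, which I put down to play in the eye and camera error.
- **Other things on the bench:** the arm did not go near them, and none looks moved in the pictures. I did not measure each one. The gripper was clear of everything at hand-in.

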